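# Load the dip station and start it

## Robot

A 7-joint arm with a two-finger parallel gripper is mounted at the origin on the work surface. World frame = base frame: x ahead of the robot, y to its left, z up, the work surface at z = 0. Lengths are in m, angles in rad, forces in N, time in s.
With the tool pointing down it reaches from about 0.425 to 1.025 m from the base axis. Payload 3.6 kg.
Tool frame: the origin (TCP) lies midway between the tips of the shut fingers; the grasp point (between the pads) lies r.grip_point_offset behind it (r.grip_point_offset is the distance from the TCP to the grasp point, in m); z points along the fingers, y is the direction in which the jaws open and shut (so a half turn about z gives the same grasp; the last joint's range is limited). The gripper opens to 85 mm and grips with 20 to 120 N. Pads are 22 mm wide; open, the fingers measure 114 mm over their backs; the gripper's body (76 mm by 85 mm) begins 54 mm behind the grasp point. The pads swing forward as they close: fully open they stand 13 mm farther back than shut.
Start: joints at [-1.27, 0.591, 0.048, 1.609, -0.033, 0.943, -0.034], TCP at [0.279, 0.669, 0.209] pointing down, gripper open.
Joint ranges: [-2.69, 2.69], [-0.47, 2.24], [-1.27, 1.36], [0.19, 2.51], [-1.53, 4.68], [0.08, 2.07], [-3.09, 3.09]. Speed limits (rad/s): [2.57, 2.57, 3.14, 3.14, 3.14, 3.14, 3.14].

## Interface

Orientations are given as a unit quaternion [x, y, z, w].
In Python, from plant import r, cams gives the robot as it stands. The module is installed in compiled form; this text tells all that it offers.
- The arm moves only by the tool jog_arm, never from a script. Its argument "steps" is a list that holds one entry, the list of rows, each a list of 7 numbers: the turn, a rotation vector about the tool's x, y, z in rad, then the shift along the tool's x, y, z in cm, then the finger opening in cm, from 0 to 8.54. A call has 1 to 12 rows; each row is the pose to reach, as a shift and turn from the pose commanded when the call began, along the tool's axes at that moment; what a row does not reach only later rows make up. A row lasts 1/10 s, in which the tool goes at most 50 mm and 8.59 degrees, less where a joint would pass 70% of its speed; a pose out of reach is approached as far as the arm can. A call with a gripper value outside its range is refused whole. The fingers move at their own pace and stop on an object; "grip_force" is the grip in N (left out, the last holds). Time passes only in rows, so rows that repeat a pose let the fingers close. It gives the time, the measured TCP pose, the force and the opening at its end, in the units of the state.
- r.get_obs(): the state, without advancing time (a new reading comes with each control period).
- cams.get_image(name): name is "scene" or "top" or "wrist"; returns a dict with "frame" (480x640x3 uint8, red, green, blue), "mtx" (3x3 intrinsics, pixels), "R" (3x3) and "t" (3): a world point X has camera coordinates R X + t; the wrist camera has in their place "tool_from_camera" (4x4, takes a point from camera to tool coordinates, whose origin is the TCP and whose axes are the flange's). Camera axes: x right, y down, z forward; pixel columns grow to the right and rows downward; lengths in m; the calibration is good to about 2 mm. A picture is of the moment at which its call begins: read the wrist's pose just before it. There is no depth.
- r.sign_off(): hands the job in, once; it reports no verdict.
Trained networks look in a picture, given as the dict that the camera call returned (one of the last four; its "shot" number tells which), for a name from the list of things; names that differ only in an ending like _2 or _b are one class to them, and where a whole thing is asked for, a point or a joint stands for the part that bears it (a point fixed in the world has none). Each returns a list of dicts, best first, with "conf" (0 to 1); they miss things now and then, are a little off and sometimes report something else, mostly with a low value. They report only what shows in the picture. A call takes as long as a camera call. They do not tell look-alikes from the thing itself.
- cams.regions_of(picture, name): "pixels" (480x640 bool, what is visible of it) and "extent" ([left, top, width, height] in pixels, round what is visible of it).
The state is a dict: "time": time; "joint_pos": joint angles; "qd": joint speeds; "joint_torque": joint torques, N m; "ee_pos": TCP position; "eef_rot": TCP orientation; "force": force on the tool from outside, world axes, zero at the start; "torque": the same for the moment, N m; "width": opening from 0.0 (shut) to 1.0 (fully open).
Only numpy, scipy, OpenCV 4.12 (cv2) and the standard library are available. Lean on these libraries where they do the work, as an engineer would, in place of code of your own. Each camera call takes 0.05 s, during which the arm holds its last target.

## Task

Hang the slide rack (the one with the cross-pin through its stem) on the dip station: bring the pin in sideways through the hook's open side, lower it into the throat and let go, so that the rack hangs upright from the hook, never tipped over on the way. Then press the round dome key on the console just until it clicks, without driving it on hard towards its stop, and let it come back up. Leave the rectangular key and everything else on the bench alone.

Things in the scene. Friction and masses are not known exactly. Their poses are not given: they have to be found in the camera images.
- rack: Steel slide-staining rack, about 350 g, loose. Origin: centre of underside, z up. Body 90 (x) x 64 (y) x 40 mm high, glass slides in it up to 54 mm. A central stem, 12 (x) x 14 (y) mm, carries a grey grip tab from z = 147 to 191 mm. A cross-pin, 8 mm diameter, 64 mm long along x, passes through the stem at z = 105 mm. Centre of mass near z = 45 mm. The same when turned half round.
- pin (a point): Centre of the rack's cross-pin, 105 mm above the rack's underside; its x axis runs along the pin, z up.
- tab (a point): Middle of the rack's grip tab, 171 mm above its underside (66 mm above the pin); the tab is 12 mm thick along x, 26 mm wide along y, and ends 20 mm above this point.
- station: Fixed dip station. Origin on the bench below the throat, z up. Base 170 (x) mm, y = -75 to 140; on it, under the hook, an open tank 124 (x) x 104 (y) mm, rim at z = 48; a 50 (x) x 45 mm mast at y = 85 to 130, z to 205 mm. From it a steel hook reaches to -y: two equal C-shaped prongs, each 8 mm thick, outer faces at x = -21 and 21, a 26 mm gap between them for the stem. The mouth opens to -y.
- throat (a point): Centre of the seated pin, 165 mm above the bench; station axes, pin along x either way round. Each prong here: throat y = -8 to 8 mm, floor z = -4; upturned tip y = -16 to -8, top z = 8; back wall beyond y = 8; roof from y = -8 backwards, z = 28 to 36, free above 40. So the pin enters at z = 18 moving in +y to y = 0, then goes down 18 mm. The hung rack's underside is 60 mm above the bench.
- console: Fixed white control console, 120 (x) x 190 (y) x 45 mm high, with a dark display strip along its +x side. Origin: centre of its underside. The round key stands at x = -15, y = -45 mm; the rectangular key at x = -15, y = 45 mm.
- start_key (a joint): Travel of the round dome key, m; 0 up, grows as it is pressed down, stop at 0.0085. Snap dome: force 1.1 N at first, rising to 4.9 N at 2.0 mm, then dropping with the click to 2.2 N at 4.7 mm; beyond, rising again: 4.0 N at 6 mm, 6.6 N at 7 mm, 8.2 N at 7.8 mm. It counts as clicked beyond 2.7 mm. It springs back when let go.
- start_key_top (a point): Centre of the top of the round key (36 mm diameter), 59 mm above the bench when up; moves with the key.
- stop_key (a joint): Travel of the rectangular key, m, built alike; to be left alone.
- stop_key_top (a point): Centre of the top of the rectangular key (24 (x) x 52 (y) mm), 59 mm above the bench when up.
- basket: Round steel basket, 76 mm diameter, 45 mm high, loose, with a thin round stem and a ball knob on top at 161 mm, but no cross-pin; to be left alone. Origin: centre of its underside.
- bottle_a: Squat white jar, 70 mm diameter, 130 mm high, loose. Origin: centre of its underside.
- bottle_b: White reagent bottle, 60 mm diameter, 120 mm high, loose. Origin: centre of its underside.
- beaker: Glass beaker, 68 mm diameter, 90 mm high, loose. Origin: centre of its underside.
- dish: Shallow glass dish, 90 mm diameter, 16 mm high, loose. Origin: centre of its underside.
- spatula: Steel spatula, 180 mm long, lying flat along its x. Origin: centre of its underside.
- block: Aluminium block 70 x 50 x 40 mm, loose. Origin: centre of its underside.
There are look-alikes about, which are no part of the job. What is shaped like the rack but blue or pink is not meant.

How it is judged:
By the outcome, as a careful person would: the job done as asked, in the order asked, and still so for the second after the job is handed in, with the robot touching nothing.
It also fails if it takes over 62 s, if anything falls off the work surface, if the arm or the gripper's body presses on something with over 40 N, if the wrist force passes 120 N, or if a joint passes its speed limit or range.

## Working session

There is one attempt and no reset: what is moved stays moved. The work goes in short steps, Python scripts to look and compute and a tool call to move; the robot and the scene stay as the last step left them, time stands still between calls to the robot, and variables do not carry over. Pictures are saved under pics/ and viewed, and the job is handed in when it is done.

Besides the shell and the picture viewer there is one more tool, called after "Call:" as name(argument=value, ...), one argument or row to a line, values as JSON. jog_arm: Moves the arm, as the interface text tells. Its arguments: {"type":"object","properties":{"steps":{"type":"array"},"grip_force":{"type":"number"}},"required":["steps"]}

```bash
mkdir -p pics
python3 - <<'E'
from plant import r,cams
import cv2
o=r.get_obs();print(o, r.grip_point_offset)
for n in ["scene","top","wrist"]:
    p=cams.get_image(n);cv2.imwrite(f"pics/{n}0.png",p["frame"][:,:,::-1])
    print(n,p["mtx"].tolist(),{k:p[k].tolist() for k in p if k in("R","t","tool_from_camera")})
    for nm in ["rack","station","console","start_key","stop_key","basket"]:
        for d in cams.regions_of(p,nm): print(nm,round(d["conf"],2),d["extent"])
E
```

```text
{'time': 0.0, 'joint_pos': array([-1.26949362,  0.59211295,  0.04825341,  1.60984505, -0.03331742,
        0.94271418, -0.0336508 ]), 'qd': array([ 0.0001911 ,  0.00024262, -0.00047197, -0.00157747,  0.00133387,
       -0.00141002,  0.00035812]), 'joint_torque': array([-4.37297176e-04, -5.48694813e+01,  1.54661570e+00, -1.98119313e+01,
        9.42926650e-03,  9.01108288e-03, -1.81959876e-05]), 'ee_pos': array([0.27847515, 0.66841685, 0.20803574]), 'eef_rot': array([ 1.96044502e-01,  9.80594339e-01, -1.12356403e-03, -1.79907066e-04]), 'force': array([ 0.15757397, -0.3430536 , -0.30350609]), 'torque': array([-0.04668846, -0.03292093, -0.00792748]), 'width': 1.004885389398767} 0.0187
scene [[512.7277300705771, 0.0, 321.7259570191322], [0.0, 512.7277300705771, 243.2287447726796], [0.0, 0.0, 1.0]] {'R': [[-0.766675092522239, 0.6419286691199678, 0.011699840506747505], [0.45916595462275844, 0.5609508318892159, -0.6888401776306081], [-0.44874929372800965, -0.5227444384827671, -0.7248188210952785]], 't': [0.4446223921511417, -0.1431939640410442, 1.4767436343635123]}
rack 0.75 [414.5, 338.0, 
[... 968 characters left out ...]
45.2, 151.1, 37.7, 33.0]
station 0.72 [236.6, 200.5, 80.1, 59.4]
console 0.75 [164.7, 223.7, 75.4, 56.4]
start_key 0.51 [211.3, 245.9, 7.8, 10.4]
stop_key 0.49 [175.9, 258.8, 19.3, 5.5]
stop_key 0.48 [210.6, 245.3, 13.2, 13.2]
basket 0.61 [402.8, 260.4, 27.9, 26.4]
wrist [[431.73356029660727, 0.0, 322.21877788707945], [0.0, 431.73356029660727, 243.8510035672796], [0.0, 0.0, 1.0]] {'tool_from_camera': [[-0.00041304264676425003, -0.9660610830872529, -0.25831340100748423, 0.06455199431826938], [0.9999998768920982, -0.0004700543293458323, 0.00015894877479087388, 0.0002538143917338864], [-0.0002749755580016085, -0.2583133035544412, 0.9660611583099856, -0.16504325711849493], [0.0, 0.0, 0.0, 1.0]]}
```

View images.

View pics/scene0.png

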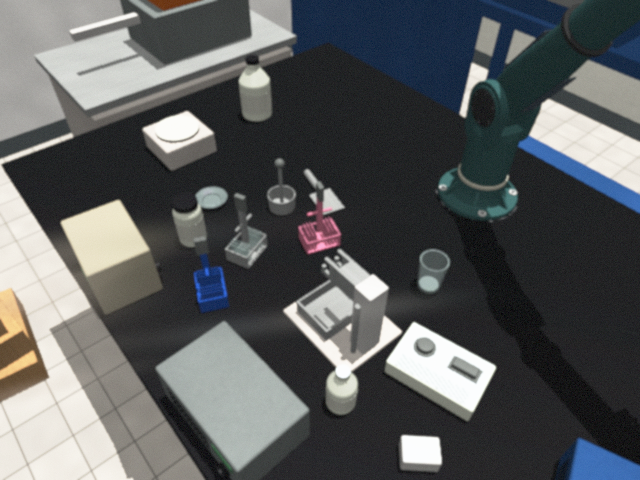

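View pics/top0.png

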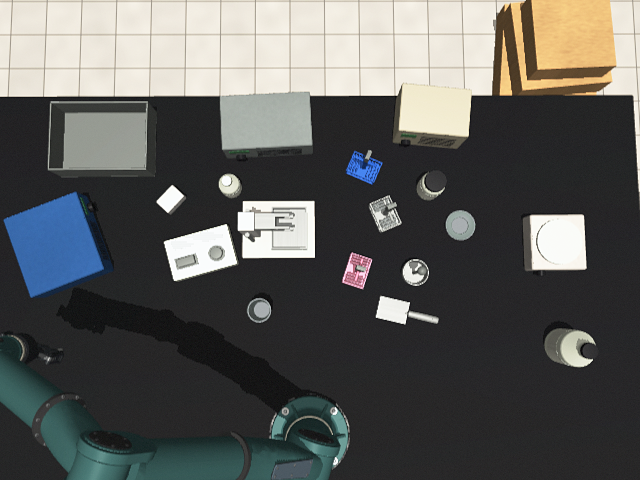

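View pics/wrist0.png

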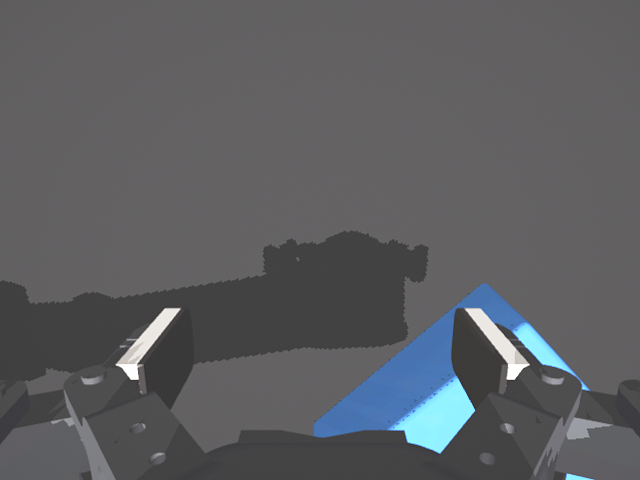

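Run:
```python
import cv2
a=cv2.imread("pics/top0.png")[120:320,140:460];cv2.imwrite("pics/topz.png",cv2.resize(a,None,fx=2.5,fy=2.5,interpolation=2))
a=cv2.imread("pics/scene0.png")[140:430,150:510];cv2.imwrite("pics/scenez.png",cv2.resize(a,None,fx=2,fy=2,interpolation=2))
```

```text
(no output)
```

View pics/topz.png

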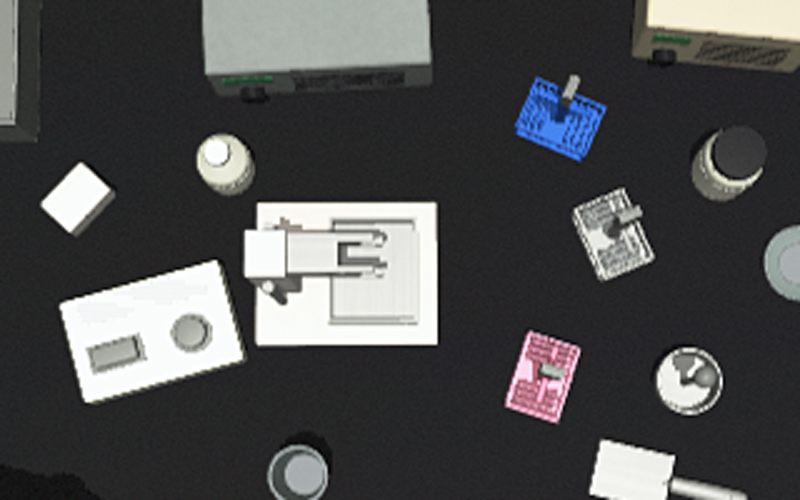

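View pics/scenez.png

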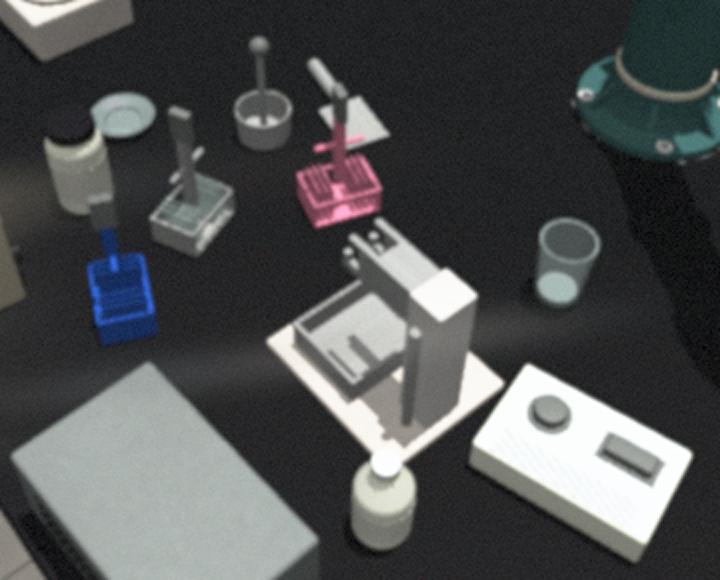

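```bash
cat > h.py <<'E'
import numpy as np,cv2
from scipy.optimize import minimize
from scipy.spatial.transform import Rotation as Ro
def box(x0,x1,y0,y1,z0,z1): return np.array([[x,y,z] for x in(x0,x1) for y in(y0,y1) for z in(z0,z1)])/1000.
def cyl(rad,z0,z1,x=0,y=0):
    a=np.linspace(0,2*np.pi,32,endpoint=False); c=np.c_[x+rad*np.cos(a),y+rad*np.sin(a)]
    return np.vstack([np.c_[c,0*a+z0],np.c_[c,0*a+z1]])/1000.
M={}
M["rack"]=[box(-45,45,-32,32,0,40),box(-6,6,-7,7,0,150),box(-32,32,-4,4,101,109),box(-6,6,-13,13,147,191)]
pr=[]
for s in(-17,17):
    b=lambda y0,y1,z0,z1: box(s-4,s+4,y0,y1,z0+165,z1+165)
    pr+=[b(-16,-8,-12,8),b(-16,85,-12,-4),b(8,85,-12,36),b(-8,85,28,36)]
M["station"]=[box(-85,85,-75,140,0,8),box(-62,62,-52,52,0,48),box(-25,25,85,130,0,205)]+pr
M["console"]=[box(-60,60,-95,95,0,45),cyl(18,45,59,-15,-45)]
M["basket"]=[cyl(38,0,45)]
def cam(p,o=None):
    if "R" in p: return p["mtx"],p["R"],p["t"]
    T=np.eye(4);T[:3,:3]=Ro.from_quat(o["eef_rot"]).as_matrix();T[:3,3]=o["ee_pos"]
    C=np.linalg.inv(T@p["tool_from_camera"]);return p["mtx"],C[:3,:3],C[:3,3]
def proj(c,X): 
    K,R,t=c;q=(R@X.T).T+t;q=(K@q.T).T;return q[:,:2]/q[:,2:]
def W(X,q,z=0): 
    c,s=np.cos(q[2]),np.sin(q[2]);return np.c_[c*X[:,0]-s*X[:,1]+q[0],s*X[:,0]+c*X[:,1]+q[1],X[:,2]+z]
def ray(c,uv,z):
    K,R,t=c;d=R.T@np.linalg.inv(K)@np.array([uv[0],uv[1],1.]);C=-R.T@t;return C+d*(z-C[2])/d[2]
S=4
def sil(c,name,q,shape=(480,640)):
    m=np.zeros((shape[0]*1,shape[1]*1),np.uint8)
    for b in M[name]:
        h=cv2.convexHull(proj(c,W(b,q)).astype(np.float32));cv2.fillConvexPoly(m,np.round(h*16).astype(np.int32),1,cv2.LINE_8,4)
    return m>0
def fit(name,views,q0,n=1):
    def f(q):
        e=0
        for c,m in views:
            s=sil(c,name,q);e-= (s&m).sum()/max(1,(s|m).sum())
        return e
    best=None
    for y in np.atleast_1d(q0[2]):
        q=np.array([q0[0],q0[1],y])
        r=minimize(f,q,method="Nelder-Mead",options=dict(initial_simplex=q+np.array([[0,0,0],[.02,0,0],[0,.02,0],[0,0,.2]]),xatol=1e-4,fatol=1e-4))
        r=minimize(f,r.x,method="Nelder-Mead",options=dict(initial_simplex=r.x+np.array([[0,0,0],[-.005,.003,0],[.003,-.005,0],[0,0.002,-.06]]),xatol=1e-5,fatol=1e-5))
        print("  ",name,y,r.x.round(4),-r.fun/len(views))
        if best is None or r.fun<best.fun: best=r
    return best.x
def draw(img,c,name,q,col=(255,0,0),z=0):
    for b in M[name]:
        P=proj(c,W(b,q,z)); 
        if len(b)==8:
            for i in range(8):
                for j in (1,2,4):
                    if not i&j: cv2.line(img,tuple(int(v) for v in P[i]),tuple(int(v) for v in P[i|j]),col,1)
        else: cv2.polylines(img,[cv2.convexHull(P.astype(np.float32)).astype(int)],True,col,1)
E
python3 - <<'E'
from plant import r,cams
from h import *
P={n:cams.get_image(n) for n in("top","scene")}
C={n:cam(P[n]) for n in P}
pick={"rack":((385,214),(246,235)),"station":((276,230),(342,310)),"console":((202,252),(440,370))}
Q={}
for nm,pts in pick.items():
    v=[]
    for (n,pt) in zip(("top","scene"),pts):
        best=None
        for d in cams.regions_of(P[n],nm):
            l,t,w,h=d["extent"];dd=np.hypot(l+w/2-pt[0],t+h/2-pt[1])
            if best is None or dd<best[0]: best=(dd,d)
        print(nm,n,best[0],best[1]["conf"],best[1]["pixels"].sum());v.append((C[n],best[1]["pixels"]))
        cv2.imwrite(f"pics/m_{nm}_{n}.png",best[1]["pixels"]*255)
    p0=ray(C["top"],pts[0],0.02)
    Q[nm]=fit(nm,v,(p0[0],p0[1],[0,np.pi/2,-np.pi/2,np.pi] if nm=="console" else ([0,.5,1,1.5,2,2.6] if nm=="rack" else [-.1,.1,])))
    print(nm,Q[nm])
np.savez("q.npz",**Q)
for n,sl in(("top",np.s_[120:320,140:460]),("scene",np.s_[140:430,150:510])):
    im=P[n]["frame"].copy()
    big=cv2.resize(im,None,fx=4,fy=4)
    K,R,t=C[n];c=(np.diag([4,4,1])@K,R,t)
    for nm in Q: draw(big,c,nm,Q[nm])
    a,b=sl;z=big[a.start*4:a.stop*4,b.start*4:b.stop*4]
    s=min(800/z.shape[1],600/z.shape[0]);cv2.imwrite(f"pics/fit_{n}.png",cv2.resize(z,None,fx=s,fy=s,interpolation=cv2.INTER_AREA)[:,:,::-1])
E
```

```text
rack top 1.7734147850967905 0.68 738
rack scene 3.6124783736376838 0.76 1438
   rack 0.0 [ 0.6378 -0.2269  0.4324] 0.906062483542696
   rack 0.5 [ 0.6386 -0.2267  0.3926] 0.9095048812386421
   rack 1.0 [ 0.6379 -0.2274  0.408 ] 0.9051071854614816
   rack 1.5 [ 0.6389 -0.2259  1.3264] 0.6932385490630472
   rack 2.0 [ 0.6377 -0.2295  2.4722] 0.6701466952993338
   rack 2.6 [ 0.6383 -0.2273  3.5566] 0.906266099599763
rack [ 0.63856573 -0.22668719  0.39262101]
station top 1.9039432764659763 0.6 4292
station scene 0.7071067811865395 0.75 7662
   station -0.1 [0.5972 0.0556 0.0103] 0.9557817780122981
   station 0.1 [ 0.5971  0.055  -0.0097] 0.9557042817480668
station [0.5972372  0.05562326 0.01027565]
console top 1.998124120268805 0.79 2823
console scene 3.033562262423501 0.7 5830
   console 0.0 [0.527  0.3135 0.2604] 0.9509788864646272
   console 1.5707963267948966 [0.5262 0.3132 0.2694] 0.9519649882605801
   console -1.5707963267948966 [ 0.5262  0.3132 -2.8722] 0.9519649882605801
   console 3.141592653589793 [0.527  0.3135 3.402 ] 0.9509788864646272
console [0.52617434 0.31320529 0.26941409][ WARN:0@7.716] global loadsave.cpp:1063 imwrite_ Unsupported depth image for selected encoder is fallbacked to CV_8U.
```

View pics/fit_top.png

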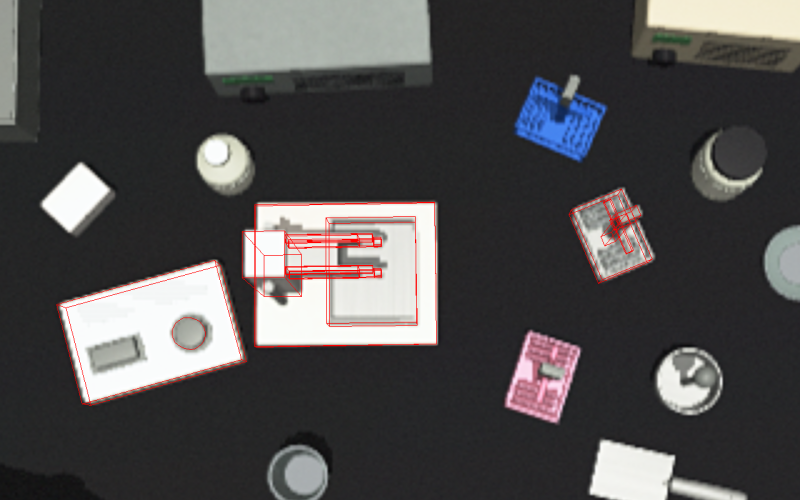

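View pics/fit_scene.png

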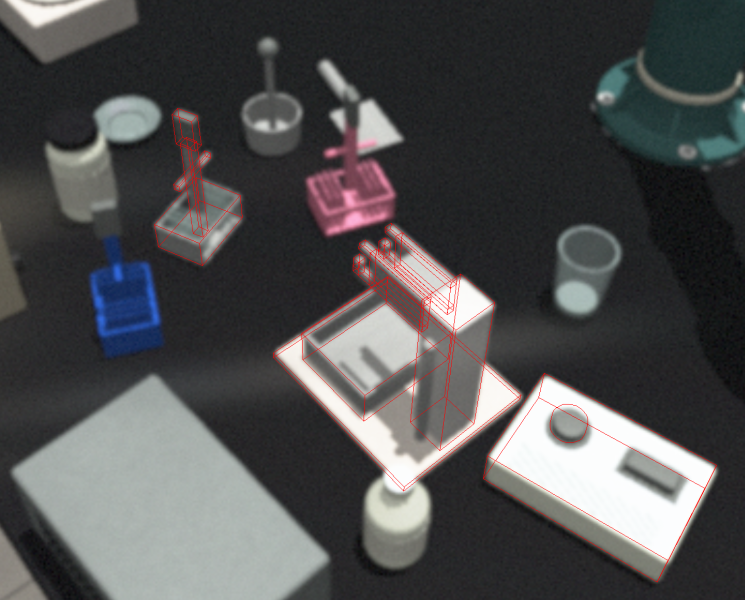

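```bash
cat >> h.py <<'E'
def go(o,pos,ydir,down=True):
    """shift (tool cm) and rotvec for target TCP with jaw axis at world angle ydir (mod pi)"""
    R0=Ro.from_quat(o["eef_rot"])
    best=None
    for k in(0,np.pi):
        a=ydir+k
        y=np.array([np.cos(a),np.sin(a),0]);z=np.array([0,0,-1.]);x=np.cross(y,z)
        R1=Ro.from_matrix(np.c_[x,y,z]);rv=(R0.inv()*R1).as_rotvec()
        if best is None or np.linalg.norm(rv)<np.linalg.norm(best): best=rv
    s=R0.inv().apply(np.array(pos)-o["ee_pos"])*100
    print("rot",best.round(4).tolist(),"shift",s.round(3).tolist());return best,s
E
python3 - <<'E'
from plant import r,cams
from h import *
o=r.get_obs()
C=cam(cams.get_image("top"))
for n,p in dict(blue=(367,153),pink=(360,268),basket=(422,271),jar=(436,182),bottleb=(229,182)).items(): print(n,ray(C,p,.19 if n in("blue","pink") else .13).round(3))
go(o,o["ee_pos"]+[0,0,.12],1.176); go(o,[.638,-.227,.33],.393)
E
```

```text
blue [ 0.784 -0.164  0.19 ]
pink [ 0.472 -0.141  0.19 ]
basket [ 0.466 -0.317  0.13 ]
jar [ 0.715 -0.362  0.13 ]
bottleb [0.718 0.218 0.13 ]
rot [0.0, 0.0, 0.0] shift [-0.0, 0.0, -12.0]
rot [0.0, 0.0, 0.783] shift [-67.623, -68.918, -12.079]
```

Call:
jog_arm(
  steps=[
    [[0,0,0,0,0,-6,8.5],[0,0,0,0,0,-12,8.5],[0,0,0.783,-67.6,-68.9,-12.1,8.5],[0,0,0.783,-67.6,-68.9,-12.1,8.5],[0,0,0.783,-67.6,-68.9,-12.1,8.5],[0,0,0.783,-67.6,-68.9,-12.1,8.5],[0,0,0.783,-67.6,-68.9,-12.1,8.5],[0,0,0.783,-67.6,-68.9,-12.1,8.5],[0,0,0.783,-67.6,-68.9,-12.1,8.5],[0,0,0.783,-67.6,-68.9,-12.1,8.5],[0,0,0.783,-67.6,-68.9,-12.1,8.5],[0,0,0.783,-67.6,-68.9,-12.1,8.5]],
  ],
)

```text
time: 2.7
ee_pos: [0.4652, 0.2033, 0.3205]
eef_rot: [0.555, 0.832, 0.001, 0.0]
force: [1.1, 0.2, 0.0]
width: 0.992
```

Run:
```python
from plant import r,cams
from h import *
o=r.get_obs();print(o["time"],o["ee_pos"],o["eef_rot"],o["joint_pos"])
go(o,[.638,-.227,.33],.393)
```

```text
2.7 [0.46521976 0.20333542 0.32054184] [5.55313581e-01 8.31640852e-01 5.57571820e-04 9.49891334e-05] [-8.34853727e-01  1.96215751e-01  3.96902891e-01  1.97679921e+00
 -9.10967489e-02  9.84343893e-01 -1.06448256e-03]
rot [0.001, -0.0005, 0.0003] shift [-46.369, -0.533, -0.968]
```

Call:
jog_arm(
  steps=[
    [[0,0,0,-46.4,-0.5,-1,8.5],[0,0,0,-46.4,-0.5,-1,8.5],[0,0,0,-46.4,-0.5,-1,8.5],[0,0,0,-46.4,-0.5,-1,8.5],[0,0,0,-46.4,-0.5,-1,8.5],[0,0,0,-46.4,-0.5,-1,8.5],[0,0,0,-46.4,-0.5,-1,8.5],[0,0,0,-46.4,-0.5,-1,8.5],[0,0,0,-46.4,-0.5,-1,8.5],[0,0,0,-46.4,-0.5,-1,8.5],[0,0,0,-46.4,-0.5,-1,8.5],[0,0,0,-46.4,-0.5,-1,8.5]],
  ],
)

```text
time: 3.9
ee_pos: [0.6377, -0.2237, 0.3297]
eef_rot: [0.555, 0.832, 0.001, -0.001]
force: [-0.5, 1.1, -0.2]
width: 0.994
```

```bash
cat > look.py <<'E'
from plant import r,cams
from h import *
import sys
tag=sys.argv[1];names=sys.argv[2].split(",")
Q=dict(np.load("q.npz"))
o=r.get_obs();p=cams.get_image("wrist");c=cam(p,o)
print(o["time"],o["ee_pos"].round(4),o["eef_rot"].round(4),o["joint_pos"].round(2))
cv2.imwrite(f"pics/w_{tag}_raw.png",p["frame"][:,:,::-1])
im=p["frame"].copy()
for n in names: draw(im,c,n,Q[n])
cv2.imwrite(f"pics/w_{tag}.png",im[:,:,::-1])
E
python3 look.py a rack; python3 -c "
from h import *
from plant import r
go(r.get_obs(),[.638,-.227,.33],.393)"
```

```text
3.9 [ 0.6377 -0.2237  0.3297] [ 5.551e-01  8.318e-01  5.000e-04 -8.000e-04] [-0.09  0.47  0.54  1.61 -0.26  1.13  0.91]
rot [0.0002, -0.0023, 0.0026] shift [-0.401, -0.146, -0.028]
```

View pics/w_a.png

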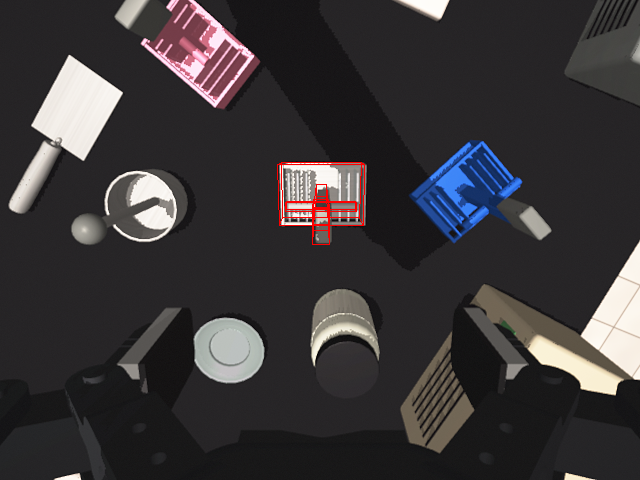

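Run:
```python
import cv2
for s in("_raw",""):
    a=cv2.imread(f"pics/w_a{s}.png")[140:260,260:385];cv2.imwrite(f"pics/w_az{s}.png",cv2.resize(a,None,fx=4,fy=4,interpolation=2))
import numpy as np
cv2.imwrite("pics/w_azz.png",np.hstack([cv2.resize(cv2.imread(f"pics/w_az{s}.png"),(400,384)) for s in("_raw","")]))
```

```text
(no output)
```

View pics/w_azz.png

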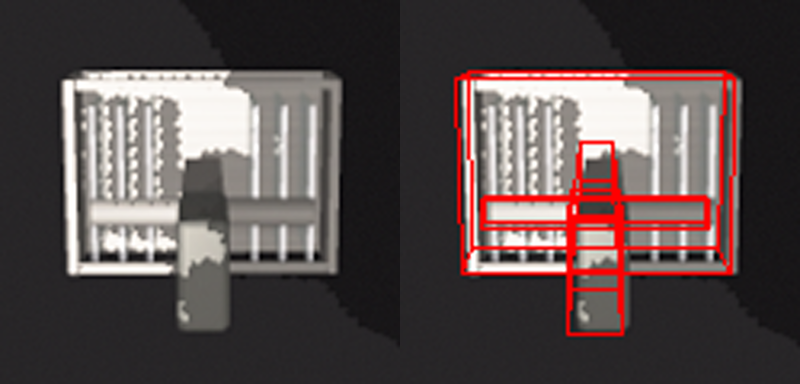

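```bash
python3 -c "
from h import *
from plant import r
o=r.get_obs();print(o['ee_pos'])
go(o,[.6395,-.2262,.20],.393);go(o,[.6395,-.2262,.154],.393)"
```

```text
[ 0.63780572 -0.22273597  0.32973309]
rot [0.0002, -0.0023, 0.0026] shift [-0.414, 0.02, 12.972]
rot [0.0002, -0.0023, 0.0026] shift [-0.425, 0.02, 17.572]
```

Call:
jog_arm(
  steps=[
    [[0,-0.002,0.0026,-0.4,0,4,6],[0,-0.002,0.0026,-0.4,0,8,6],[0,-0.002,0.0026,-0.4,0,11,6],[0,-0.002,0.0026,-0.4,0,13,6],[0,-0.002,0.0026,-0.4,0,13,6]],
  ],
)

```text
time: 4.45
ee_pos: [0.6372, -0.2245, 0.1968]
eef_rot: [0.555, 0.832, -0.001, -0.003]
force: [-1.2, 0.2, -0.5]
width: 0.705
```

```bash
python3 look.py b rack; python3 -c "
from h import *
from plant import r
o=r.get_obs();print(o['ee_pos'],o['force'])
go(o,[.6395,-.2262,.154],.393)"
```

```text
4.45 [ 0.6372 -0.2245  0.1968] [ 5.550e-01  8.319e-01 -7.000e-04 -3.100e-03] [-0.05  0.59  0.48  1.75 -0.34  0.9   0.98]
[ 0.63865935 -0.22580028  0.19899646] [-0.56997372  0.06203566  0.12485338]
rot [-0.0018, -0.0013, 0.0005] shift [-0.075, 0.07, 4.499]
```

View pics/w_b.png

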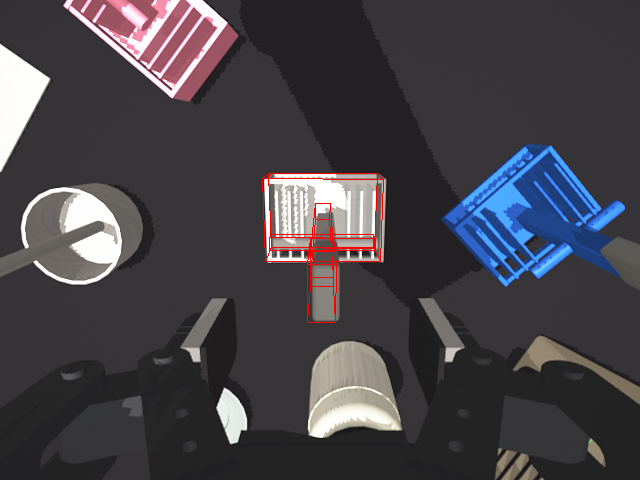

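Call:
jog_arm(
  steps=[
    [[0,0,0,-0.1,0.1,2,6],[0,0,0,-0.1,0.1,4,6],[0,0,0,-0.1,0.1,4.5,6],[0,0,0,-0.1,0.1,4.5,6],[0,0,0,-0.1,0.1,4.5,6],[0,0,0,-0.1,0.1,4.5,3],[0,0,0,-0.1,0.1,4.5,0.5],[0,0,0,-0.1,0.1,4.5,0.5],[0,0,0,-0.1,0.1,4.5,0.5],[0,0,0,-0.1,0.1,4.5,0.5],[0,0,0,-0.1,0.1,4.5,0.5]],
  ],
  grip_force=60,
)

```text
time: 5.6
ee_pos: [0.6411, -0.2299, 0.1558]
eef_rot: [0.557, 0.831, -0.0, 0.001]
force: [-1.6, 0.6, 6.0]
width: 0.118
```

```bash
python3 look.py c rack; python3 -c "
from h import *
from plant import r
o=r.get_obs();print(o['ee_pos'],o['force'],o['width'],o['eef_rot'])"
```

```text
5.6 [ 0.6411 -0.2299  0.1558] [ 5.566e-01  8.308e-01 -4.000e-04  1.200e-03] [-0.02  0.63  0.46  1.77 -0.37  0.82  1.  ]
[ 0.64107512 -0.22987976  0.15583874] [-1.72333837  0.35859456  5.56227959] 0.11994816198582822 [ 5.56569499e-01  8.30800033e-01 -3.64617090e-04  1.25100849e-03]
```

View pics/w_c.png

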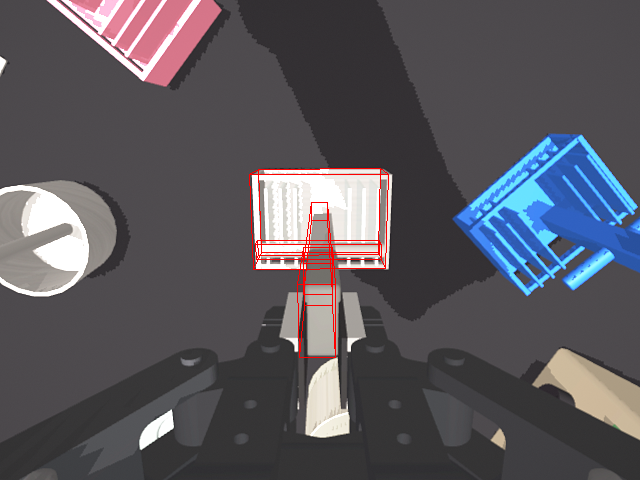

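Call:
jog_arm(
  steps=[
    [[0,0,0,0,0,-1,0.5],[0,0,0,0,0,-2,0.5],[0,0,0,0,0,-4,0.5],[0,0,0,0,0,-6,0.5],[0,0,0,0,0,-8,0.5],[0,0,0,0,0,-9,0.5],[0,0,0,0,0,-10,0.5],[0,0,0,0,0,-10,0.5],[0,0,0,0,0,-10,0.5],[0,0,0,0,0,-10,0.5]],
  ],
)

```text
time: 6.65
ee_pos: [0.6399, -0.229, 0.2539]
eef_rot: [0.556, 0.831, -0.001, -0.0]
force: [0.1, -0.9, -6.0]
width: 0.122
```

```bash
python3 look.py d rack
python3 - <<'E'
from h import *
from plant import r,cams
o=r.get_obs();print(o['ee_pos'],o['force'],o['torque'],o['width'])
go(o,[.640,-.10,.256],.012);go(o,[.597,-.02,.245],.012)
p=cams.get_image("scene");cv2.imwrite("pics/s_d.png",cv2.resize(p["frame"][140:380,150:470],None,fx=2,fy=2)[:,:,::-1])
E
```

```text
6.65 [ 0.6399 -0.229   0.2539] [ 5.565e-01  8.309e-01 -9.000e-04 -3.000e-04] [-0.06  0.53  0.51  1.69 -0.3   1.    0.95]
[ 0.6399683  -0.22901424  0.25387337] [-0.13539564 -0.16324268 -4.50970955] [ 0.00281331 -0.03673863  0.00822843] 0.1236536866777418
rot [-0.0016, 0.0008, 0.3785] shift [11.929, 4.913, -0.227]
rot [-0.0016, 0.0008, 0.3785] shift [20.964, 3.983, 0.87]
```

View pics/w_d_raw.png

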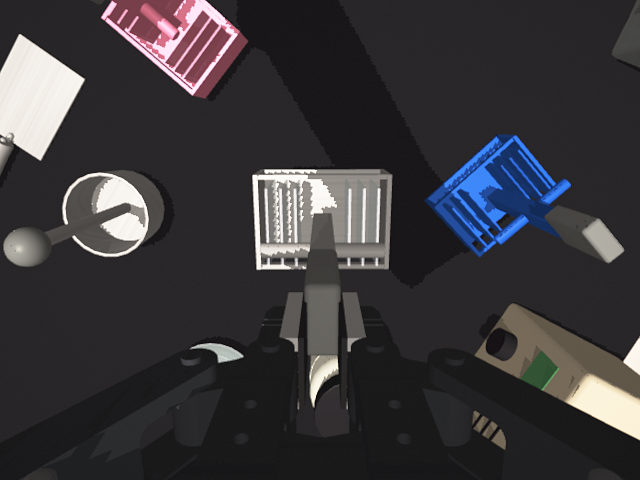

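View pics/s_d.png

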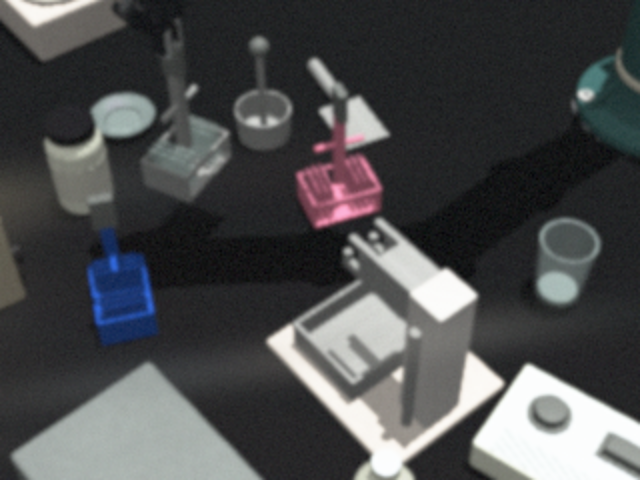

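Run:
```python
from h import *
from plant import r,cams
o=r.get_obs()
go(o,[.605,-.07,.256],.010)
```

```text
rot [-0.0013, 0.0011, 0.3805] shift [16.05, 2.81, -0.214]
```

Call:
jog_arm(
  steps=[
    [[0,0,0.03,1,0.2,0,0.5],[0,0,0.08,3,0.5,0,0.5],[0,0,0.13,5.5,1,-0.1,0.5],[0,0,0.19,8,1.4,-0.1,0.5],[0,0,0.25,10.5,1.8,-0.2,0.5],[0,0,0.31,13,2.3,-0.2,0.5],[0,0,0.35,15,2.6,-0.2,0.5],[0,0,0.38,16,2.8,-0.2,0.5],[0,0,0.38,16,2.8,-0.2,0.5],[0,0,0.38,16,2.8,-0.2,0.5],[0,0,0.38,16,2.8,-0.2,0.5],[0,0,0.38,16,2.8,-0.2,0.5]],
  ],
)

```text
time: 7.95
ee_pos: [0.6057, -0.0723, 0.2569]
eef_rot: [0.704, 0.71, -0.001, 0.001]
force: [-0.4, 0.3, -4.5]
width: 0.122
```

```bash
cat > chk.py <<'E'
from plant import r,cams
from h import *
import sys
tag=sys.argv[1]
Q=dict(np.load("q.npz"))
o=r.get_obs();ps={}
for n in("wrist","scene","top"): ps[n]=(cams.get_image(n))
cs={n:cam(ps[n],o) for n in ps}
print(o["time"],o["ee_pos"].round(4),o["force"].round(1))
y=Ro.from_quat(o["eef_rot"]).as_matrix();print("down",y[:,2].round(4))
a=np.arctan2(y[1,1],y[0,1])
dz=float(sys.argv[2]) if len(sys.argv)>2 else 0
rk=[o["ee_pos"][0],o["ee_pos"][1],a]; zr=o["ee_pos"][2]-.1558+dz
print("jaw ang",a,"rack z",zr)
for n in ps:
    k=3; big=cv2.resize(ps[n]["frame"],None,fx=k,fy=k,interpolation=cv2.INTER_CUBIC)
    K,R,t=cs[n];c=(np.diag([k,k,1])@K,R,t);raw=big.copy()
    draw(big,c,"station",Q["station"]);draw(big,c,"rack",rk,(0,255,0),zr)
    if n=="wrist": sl=np.s_[0:480*k,0:640*k]
    else:
        ce=proj(c,np.array([[.6,.0,.15]]))[0].astype(int);w=(400,300) if n=="scene" else (300,225);sl=np.s_[max(0,ce[1]-w[1]):ce[1]+w[1],max(0,ce[0]-w[0]):ce[0]+w[0]]
    for s,i in(("",big),("_raw",raw)):
        i=i[sl]; f=min(800/i.shape[1],600/i.shape[0]);cv2.imwrite(f"pics/k_{tag}_{n}{s}.png",cv2.resize(i,None,fx=f,fy=f,interpolation=cv2.INTER_AREA)[:,:,::-1])
E
python3 chk.py e
```

```text
7.95 [ 0.6057 -0.0723  0.2569] [-0.4  0.3 -4.5]
down [ 0.0011 -0.0026 -1.    ]
jaw ang 0.008709881174476476 rack z 0.10110393361085213
```

View pics/k_e_wrist.png

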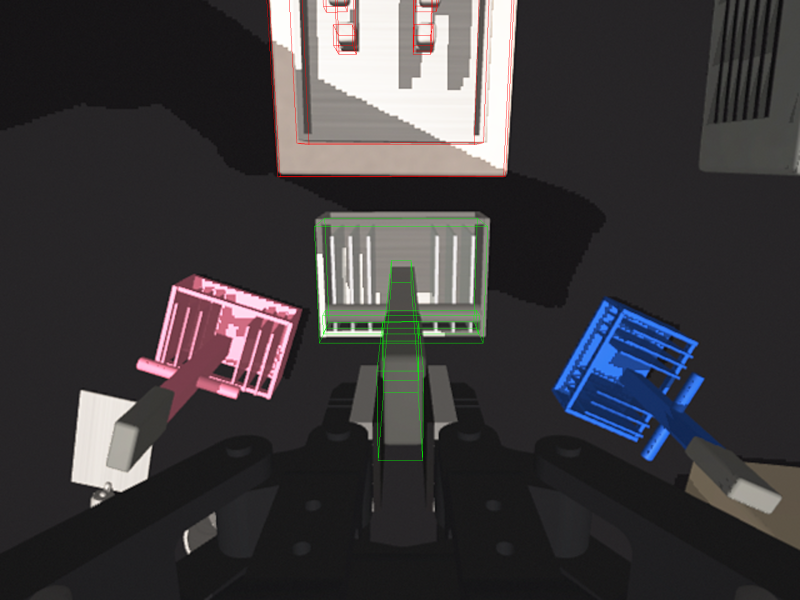

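View pics/k_e_scene.png

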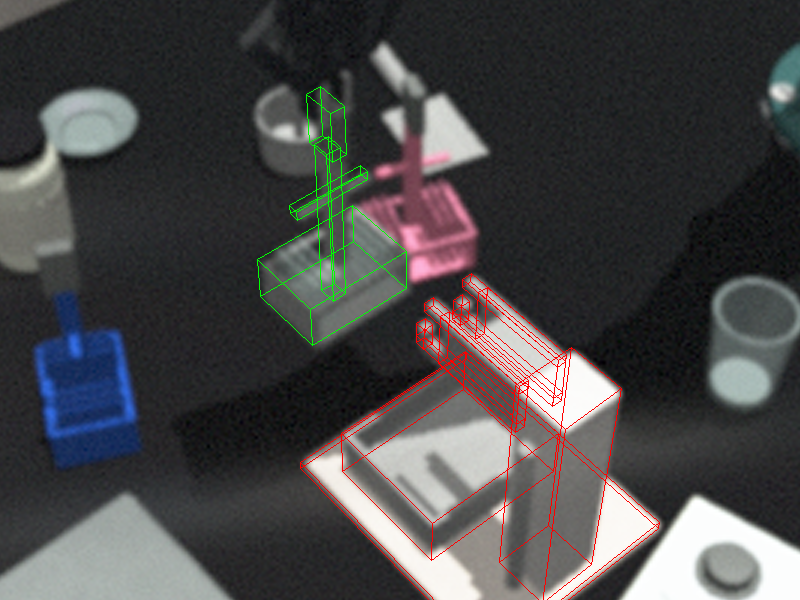

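View pics/k_e_top.png

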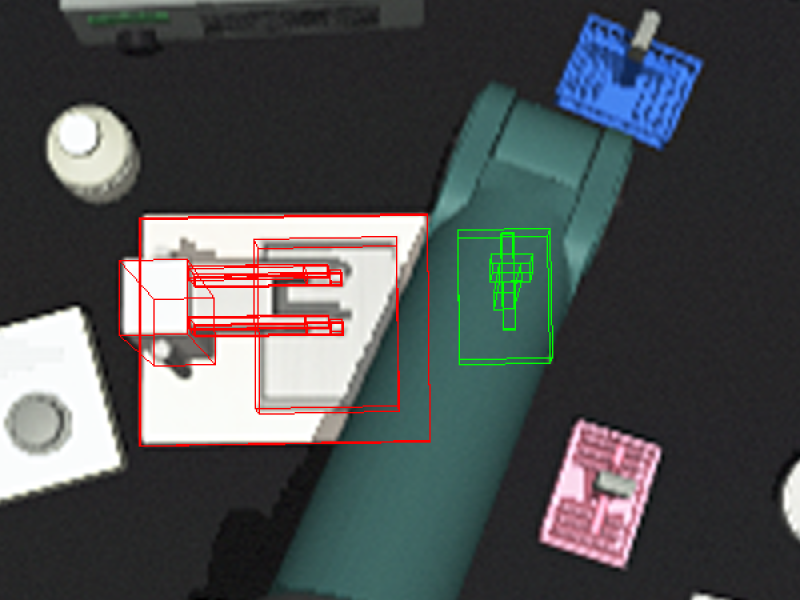

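Run:
```python
from h import *
from plant import r,cams
o=r.get_obs();print(o["ee_pos"])
go(o,[.5958,-.01,.234],.010)
```

```text
[ 0.60570129 -0.07161711  0.25681729]
rot [0.0009, 0.0021, -0.0007] shift [6.175, -0.935, 2.268]
```

Call:
jog_arm(
  steps=[
    [[0,0.002,0,0.6,-0.2,0.3,0.5],[0,0.002,0,2,-0.5,0.8,0.5],[0,0.002,0,3.5,-0.7,1.4,0.5],[0,0.002,0,5,-0.9,2,0.5],[0,0.002,0,6.2,-0.95,2.3,0.5],[0,0.002,0,6.2,-0.95,2.3,0.5],[0,0.002,0,6.2,-0.95,2.3,0.5],[0,0.002,0,6.2,-0.95,2.3,0.5],[0,0.002,0,6.2,-0.95,2.3,0.5]],
  ],
)

```text
time: 9.0
ee_pos: [0.5958, -0.0102, 0.2341]
eef_rot: [0.704, 0.71, 0.0, 0.001]
force: [0.4, -0.7, -5.3]
width: 0.117
```

```bash
python3 chk.py f;  python3 - <<'E'
from h import *
from plant import r,cams
o=r.get_obs();print(o["ee_pos"])
go(o,[.5958,.052,.234],.010)
E
```

```text
9.0 [ 0.5958 -0.0102  0.2341] [ 0.4 -0.7 -5.3]
down [ 1.7e-03 -5.0e-04 -1.0e+00]
jaw ang 0.008745312184262234 rack z 0.07830231868701792
[ 0.59567497 -0.00972436  0.2338803 ]
rot [0.0012, 0.0, -0.0007] shift [6.172, 0.07, -0.012]
```

View pics/k_f_wrist.png

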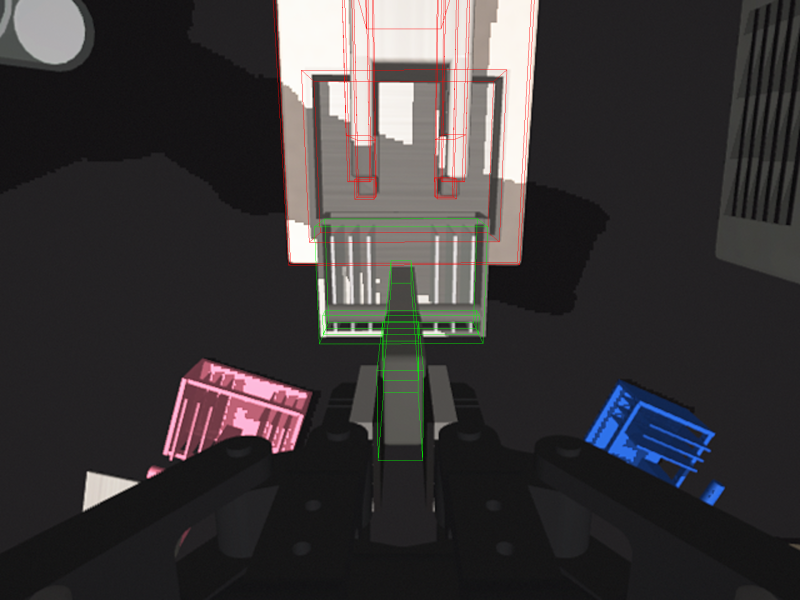

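View pics/k_f_scene.png

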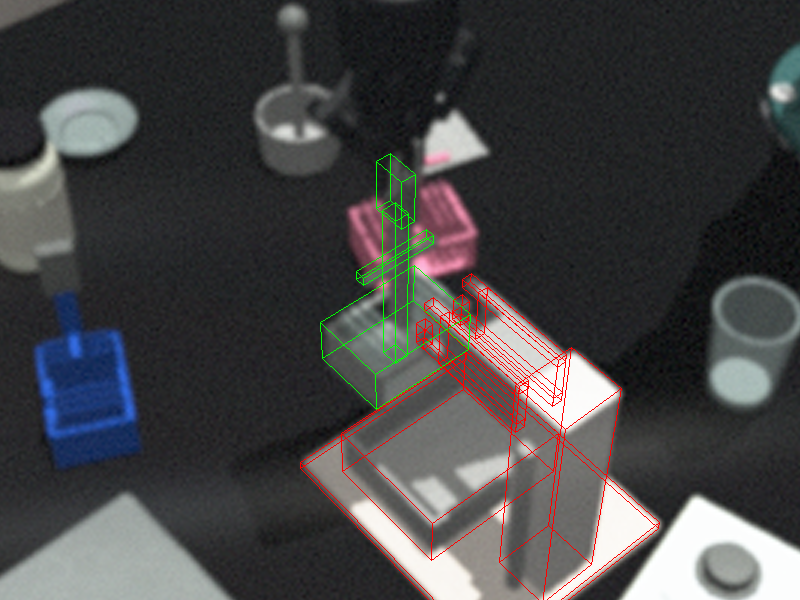

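View pics/k_f_scene_raw.png

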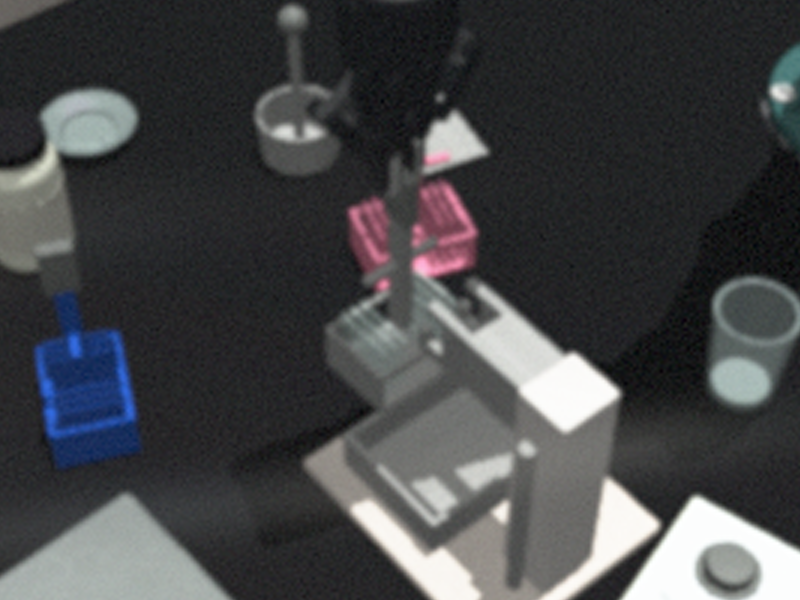

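Call:
jog_arm(
  steps=[
    [[0.001,0,0,0.5,0.15,0,0.5],[0.001,0,0,1.5,0.15,0,0.5],[0.001,0,0,2.5,0.15,0,0.5],[0.001,0,0,3.5,0.15,0,0.5],[0.001,0,0,4,0.15,0,0.5],[0.001,0,0,4,0.15,0,0.5],[0.001,0,0,4,0.15,0,0.5]],
  ],
)

```text
time: 9.85
ee_pos: [0.5966, 0.0309, 0.2337]
eef_rot: [0.703, 0.711, -0.0, 0.0]
force: [1.5, 0.1, -3.9]
width: 0.118
```

```bash
python3 chk.py g;  python3 - <<'E'
from h import *
from plant import r,cams
o=r.get_obs();print(o["ee_pos"])
go(o,[.597,.052,.234],.010)
E
```

```text
9.85 [0.5966 0.0309 0.2337] [ 1.5  0.1 -3.9]
down [-2.e-04 -6.e-04 -1.e+00]
jaw ang 0.010850815214057301 rack z 0.07786108342499432
[0.59658705 0.03021583 0.23376897]
rot [-0.0001, 0.0003, -0.0007] shift [2.178, 0.062, -0.024]
```

View pics/k_g_wrist_raw.png

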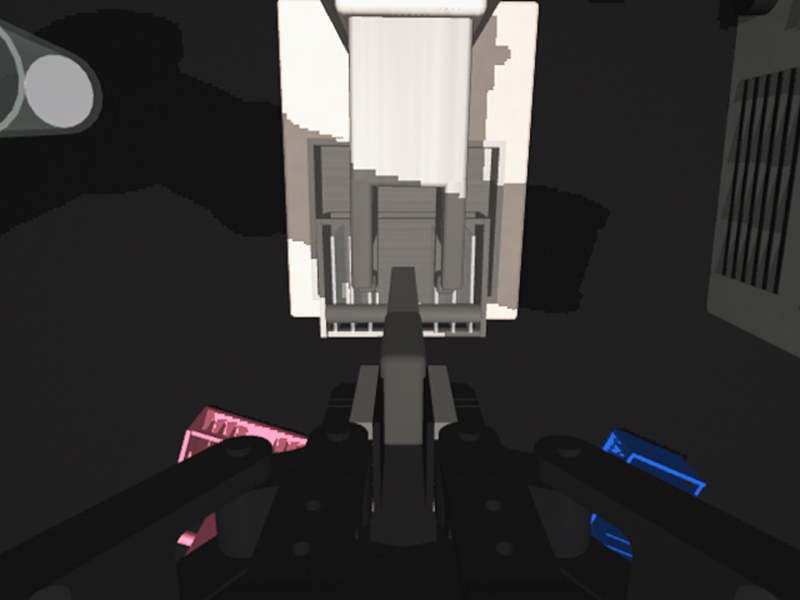

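View pics/k_g_scene_raw.png

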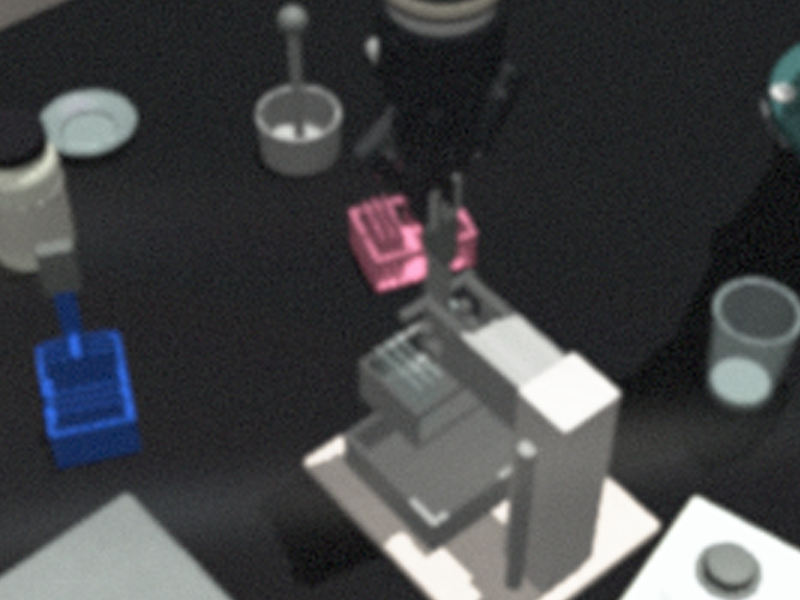

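Call:
jog_arm(
  steps=[
    [[0,0,0,0.4,0.1,0,0.5],[0,0,0,0.9,0.1,0,0.5],[0,0,0,1.4,0.1,0,0.5],[0,0,0,1.9,0.1,0,0.5],[0,0,0,2.15,0.1,0,0.5],[0,0,0,2.15,0.1,0,0.5],[0,0,0,2.15,0.1,0,0.5]],
  ],
)

```text
time: 10.7
ee_pos: [0.5974, 0.0524, 0.2337]
eef_rot: [0.703, 0.711, -0.0, -0.0]
force: [0.5, 0.2, -3.2]
width: 0.122
```

```bash
python3 chk.py i;  python3 - <<'E'
from h import *
from plant import r,cams
o=r.get_obs();print(o["ee_pos"],o["force"])
E
```

```text
10.7 [0.5974 0.0524 0.2337] [ 0.5  0.2 -3.2]
down [-2.e-04 -2.e-04 -1.e+00]
jaw ang 0.010564677687496847 rack z 0.07788013684701323
[0.59739384 0.05214969 0.23371538] [ 0.50221689 -0.51625298 -4.48254582]
```

View pics/k_i_wrist_raw.png

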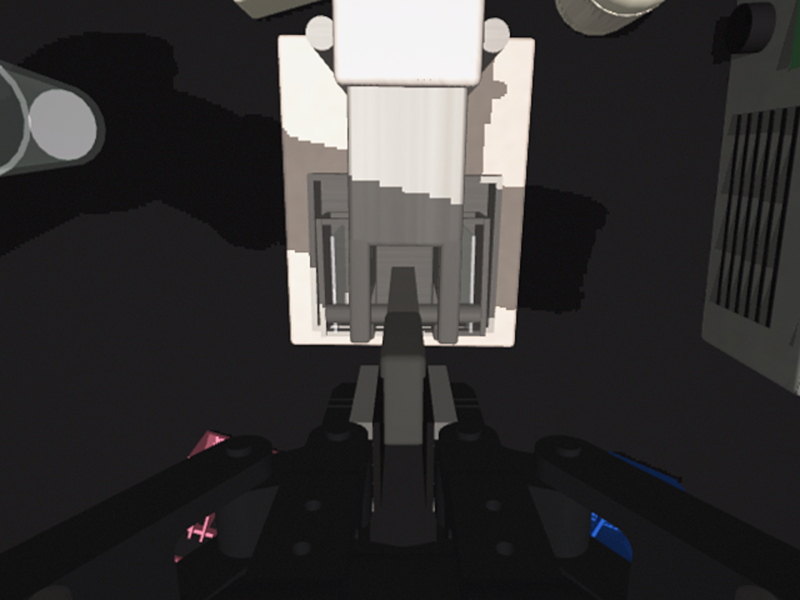

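View pics/k_i_scene_raw.png

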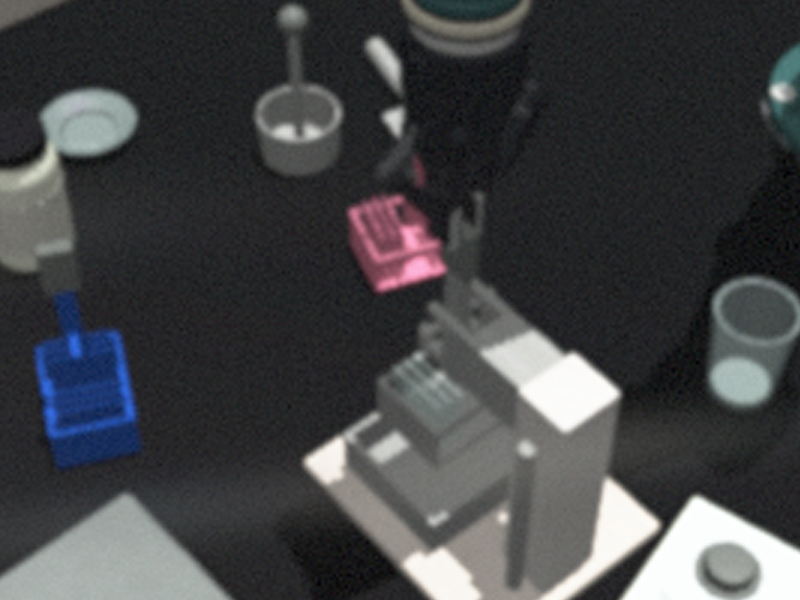

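Call:
jog_arm(
  steps=[
    [[0,0,0,0,0,0.4,0.5],[0,0,0,0,0,0.8,0.5],[0,0,0,0,0,1.2,0.5],[0,0,0,0,0,1.5,0.5],[0,0,0,0,0,1.6,0.5],[0,0,0,0,0,1.6,0.5],[0,0,0,0,0,1.6,0.5]],
  ],
)

```text
time: 11.55
ee_pos: [0.5975, 0.0525, 0.2177]
eef_rot: [0.703, 0.711, 0.0, -0.0]
force: [0.5, 0.1, -4.1]
width: 0.118
```

```bash
python3 chk.py j
```

```text
11.55 [0.5975 0.0525 0.2177] [ 0.5  0.1 -4.1]
down [-0.e+00  1.e-04 -1.e+00]
jaw ang 0.010422191045895023 rack z 0.061942957813647864
```

View pics/k_j_wrist_raw.png

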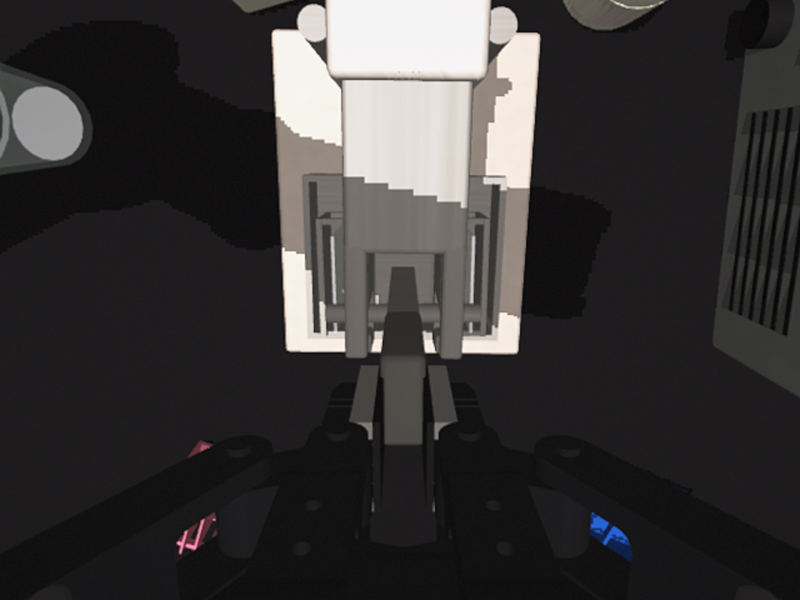

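View pics/k_j_scene.png

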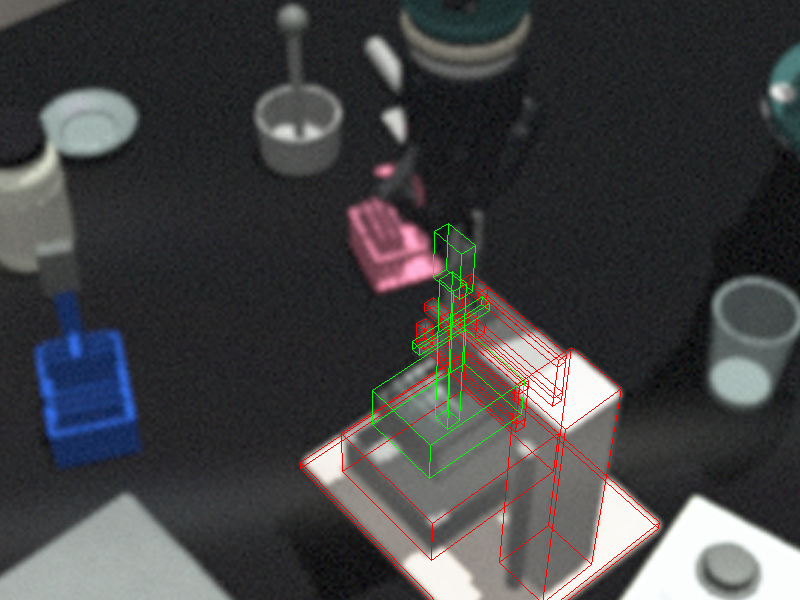

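Call:
jog_arm(
  steps=[
    [[0,0,0,0,0,0.1,0.5],[0,0,0,0,0,0.2,0.5],[0,0,0,0,0,0.2,0.5],[0,0,0,0,0,0.2,0.5]],
  ],
)

```text
time: 12.1
ee_pos: [0.5975, 0.0525, 0.2157]
eef_rot: [0.703, 0.711, 0.0, -0.0]
force: [0.2, -0.2, -3.5]
width: 0.121
```

Call:
jog_arm(
  steps=[
    [[0,0,0,0,0,0.1,0.5],[0,0,0,0,0,0.1,0.5],[0,0,0,0,0,0.1,0.5]],
  ],
)

```text
time: 12.4
ee_pos: [0.5978, 0.0524, 0.2156]
eef_rot: [0.703, 0.711, 0.0, 0.0]
force: [-2.2, -0.1, 5.4]
width: 0.119
```

Call:
jog_arm(
  steps=[
    [[0,0,0,0,0,-0.05,0.5],[0,0,0,0,0,-0.05,0.5],[0,0,0,0,0,-0.05,2],[0,0,0,0,0,-0.05,3],[0,0,0,0,0,-0.05,4],[0,0,0,0,0,-0.05,4],[0,0,0,0,0,-0.05,4],[0,0,0,0,0,-0.05,4]],
  ],
)

```text
time: 13.2
ee_pos: [0.5974, 0.0525, 0.2151]
eef_rot: [0.703, 0.711, -0.0, -0.0]
force: [-0.0, -0.4, 0.8]
width: 0.466
```

```bash
python3 chk.py l
```

```text
13.2 [0.5974 0.0525 0.2151] [-0.  -0.4  0.8]
down [-2.e-04  1.e-04 -1.e+00]
jaw ang 0.010414381220880176 rack z 0.059299870805401306
```

View pics/k_l_wrist_raw.png

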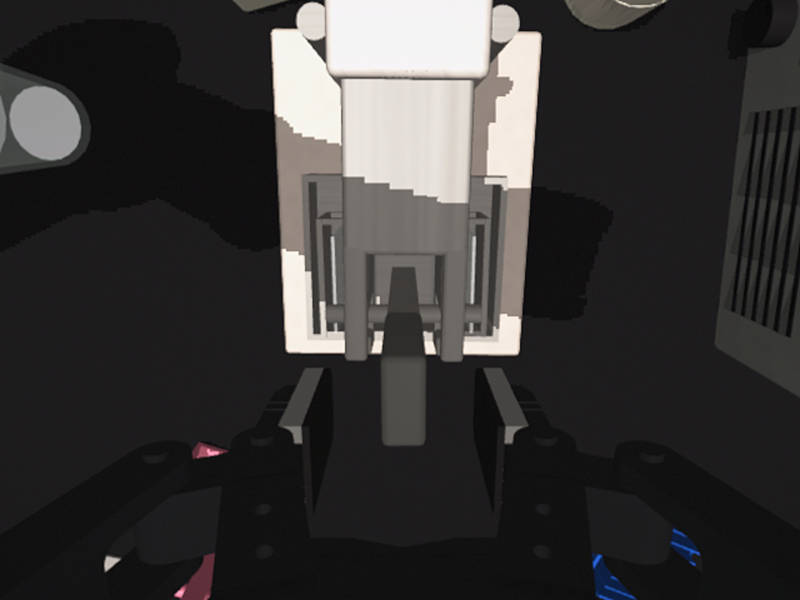

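View pics/k_l_scene_raw.png

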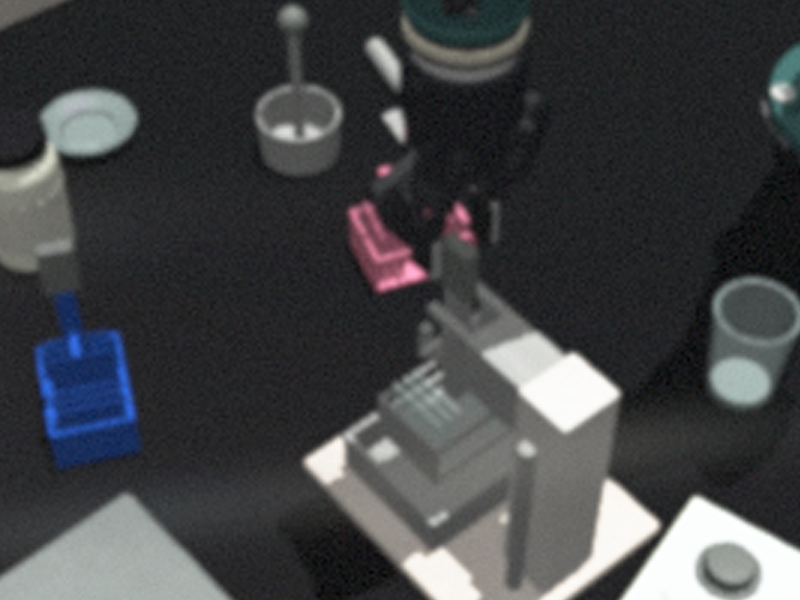

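Call:
jog_arm(
  steps=[
    [[0,0,0,0,0,-1,4],[0,0,0,0,0,-3,4],[0,0,0,0,0,-6,4],[0,0,0,0,0,-9,4],[0,0,0,0,0,-11,4],[0,0,0,0,0,-11,2],[0,0,0,0,0,-11,0],[0,0,0,0,0,-11,0]],
  ],
)

```text
time: 14.15
ee_pos: [0.5965, 0.0527, 0.3241]
eef_rot: [0.703, 0.711, -0.001, -0.001]
force: [0.2, 1.1, -0.5]
width: 0.002
```

```bash
python3 chk.py m; python3 -c "
from h import *
from plant import r
o=r.get_obs();print(o['ee_pos'],o['force'])
go(o,[.5237,.2658,.326],.01)
go(o,[.5237,.2658,.18],.01)"
```

```text
14.15 [0.5965 0.0527 0.3241] [ 0.2  1.1 -0.5]
down [-0.0024 -0.     -1.    ]
jaw ang 0.010570551276216035 rack z 0.16826615078667412
[0.59668505 0.05260068 0.32398475] [ 0.03367944 -0.365109   -0.22168282]
rot [-0.0024, 0.0004, 0.0004] shift [21.395, -7.076, -0.192]
rot [-0.0024, 0.0004, 0.0004] shift [21.401, -7.04, 14.408]
```

View pics/k_m_scene_raw.png

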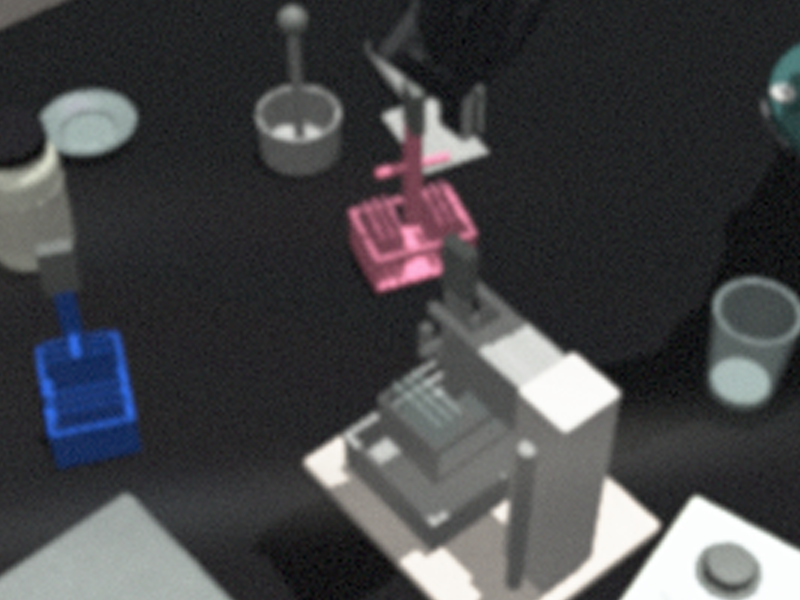

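Call:
jog_arm(
  steps=[
    [[0,0,0,4,-1.4,0,0],[0,0,0,8,-2.8,0,0],[0,0,0,12,-4.2,0,0],[0,0,0,16,-5.6,0,0],[0,0,0,20,-6.8,0,0],[0,0,0,21.4,-7,0,0],[0,0,0,21.4,-7,4,0],[0,0,0,21.4,-7,8,0],[0,0,0,21.4,-7,12,0],[0,0,0,21.4,-7,14.4,0],[0,0,0,21.4,-7,14.4,0],[0,0,0,21.4,-7,14.4,0]],
  ],
)

```text
time: 15.5
ee_pos: [0.5258, 0.265, 0.1813]
eef_rot: [0.704, 0.71, -0.0, 0.0]
force: [0.4, 0.2, 1.0]
width: 0.0
```

Run:
```python
from plant import r,cams
from h import *
Q=dict(np.load("q.npz"));print(r.get_obs()["force"])
o=r.get_obs();p=cams.get_image("wrist");c=cam(p,o)
print(o["ee_pos"])
cv2.imwrite("pics/n_raw.png",p["frame"][:,:,::-1])
for d in cams.regions_of(p,"start_key")[:4]:
    l,t,w,h=d["extent"];print(d["conf"],d["extent"],ray(c,(l+w/2,t+h/2),.056).round(4))
im=p["frame"].copy();draw(im,c,"console",Q["console"]);draw(im,c,"station",Q["station"],(0,255,0))
u=proj(c,np.array([[o["ee_pos"][0],o["ee_pos"][1],.059]]))[0];print("tcp below px",u);cv2.circle(im,tuple(int(v) for v in u),3,(0,0,255),-1)
cv2.imwrite("pics/n.png",im[:,:,::-1])
```

```text
[0.35742931 0.1601674  1.01017397]
[0.52575992 0.26497249 0.18126344]
0.64 [295.1, 195.2, 51.9, 52.4] [0.5256 0.2685 0.056 ]
tcp below px [321.21314056 227.32925184]
```

View pics/n.png

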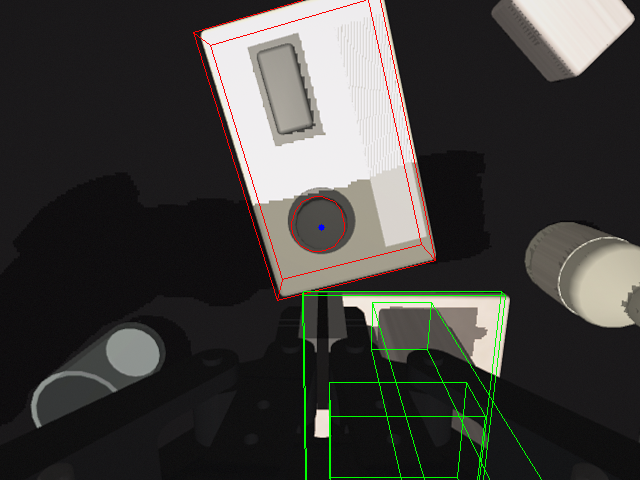

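Call:
jog_arm(
  steps=[
    [[0,0,0,0.3,0,3,0],[0,0,0,0.3,0,6,0],[0,0,0,0.3,0,9,0],[0,0,0,0.3,0,10.8,0],[0,0,0,0.3,0,11.6,0],[0,0,0,0.3,0,11.6,0],[0,0,0,0.3,0,11.6,0],[0,0,0,0.3,0,11.6,0]],
  ],
)

```text
time: 16.4
ee_pos: [0.5263, 0.2693, 0.0667]
eef_rot: [0.703, 0.711, 0.001, 0.0]
force: [0.1, -0.2, 0.4]
width: -0.003
```

Run:
```python
from plant import r,cams
from h import *
Q=dict(np.load("q.npz"))
o=r.get_obs();p=cams.get_image("wrist");c=cam(p,o)
print(o["ee_pos"],o["force"],r.get_obs()["force"])
im=p["frame"].copy();draw(im,c,"console",Q["console"])
cv2.imwrite("pics/p.png",im[:,:,::-1])
```

```text
[0.52630517 0.2693174  0.06673901] [ 0.13230703 -0.21524838  0.40078574] [ 0.27896586 -0.18970436 -0.10825649]
```

View pics/p.png

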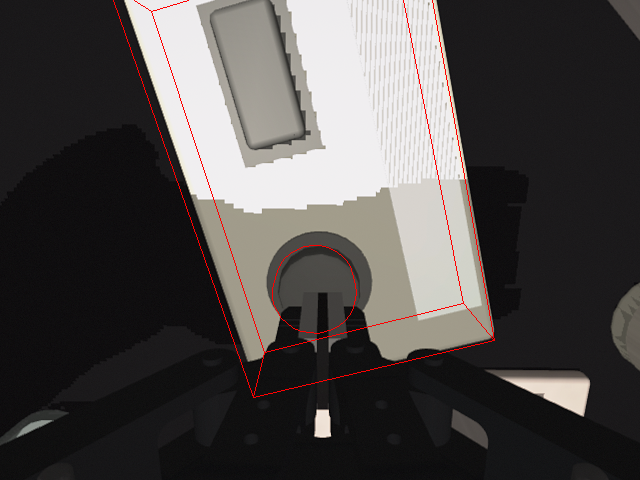

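Call:
jog_arm(
  steps=[
    [[0,0,0,0,0,0.4,0],[0,0,0,0,0,0.7,0],[0,0,0,0,0,0.8,0],[0,0,0,0,0,0.9,0],[0,0,0,0,0,0.9,0],[0,0,0,0,0,0.9,0]],
  ],
)

```text
time: 17.05
ee_pos: [0.5251, 0.2688, 0.0562]
eef_rot: [0.703, 0.711, -0.0, -0.0]
force: [-0.1, 0.1, 0.3]
width: -0.001
```

Call:
jog_arm(
  steps=[
    [[0,0,0,0,0,0.05,0],[0,0,0,0,0,0.1,0],[0,0,0,0,0,0.1,0]],
  ],
)

```text
time: 17.35
ee_pos: [0.525, 0.2688, 0.0552]
eef_rot: [0.703, 0.711, -0.0, -0.0]
force: [-0.3, 0.5, 0.1]
width: 0.0
```

Run:
```python
from plant import r,cams
from h import *
p=cams.get_image("wrist")
for i in range(4):
    o=r.get_obs();cams.get_image("top");print(o["ee_pos"],o["force"])
im=p["frame"][200:360,220:420]
cv2.imwrite("pics/p2.png",cv2.resize(im,None,fx=3,fy=3)[:,:,::-1])
```

```text
[0.52504689 0.26882187 0.055166  ] [-0.19094209 -0.7283367  -0.21713923]
[0.52507337 0.26879844 0.05519108] [ 0.20100914 -0.23532684 -0.46086873]
[0.52509404 0.26882764 0.0552178 ] [-0.50325185  0.02751313 -1.06401136]
[0.52509748 0.2688336  0.05520002] [ 0.6198715  -0.59000967  0.1067024 ]
```

View pics/p2.png

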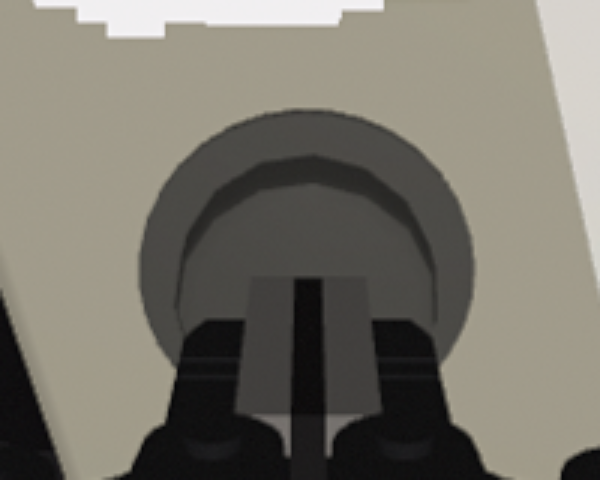

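Call:
jog_arm(
  steps=[
    [[0,0,0,0,0,0.05,0],[0,0,0,0,0,0.1,0],[0,0,0,0,0,0.1,0],[0,0,0,0,0,0.1,0]],
  ],
)

```text
time: 18.0
ee_pos: [0.5251, 0.2688, 0.0542]
eef_rot: [0.703, 0.711, -0.0, -0.0]
force: [1.4, 0.9, 0.2]
width: 0.002
```

Call:
jog_arm(
  steps=[
    [[0,0,0,0,0,0.05,0],[0,0,0,0,0,0.1,0],[0,0,0,0,0,0.1,0]],
  ],
)

```text
time: 18.3
ee_pos: [0.525, 0.2688, 0.0531]
eef_rot: [0.703, 0.711, -0.0, -0.0]
force: [-0.5, 0.2, 0.4]
width: 0.002
```

Run:
```python
from plant import r,cams
from h import *
p=cams.get_image("wrist")
F=[]
for i in range(6):
    o=r.get_obs();cams.get_image("scene");F.append(o["force"])
print(np.mean(F,0),o["ee_pos"])
im=p["frame"][200:360,220:420]
cv2.imwrite("pics/p3.png",cv2.resize(im,None,fx=3,fy=3)[:,:,::-1])
p=cams.get_image("scene");im=p["frame"][270:430,340:520]
cv2.imwrite("pics/p3s.png",cv2.resize(im,None,fx=4,fy=3.75)[:,:,::-1])
```

```text
[ 0.16651582 -0.33856165 -0.00657281] [0.52508756 0.26878908 0.05322058]
```

View pics/p3.png

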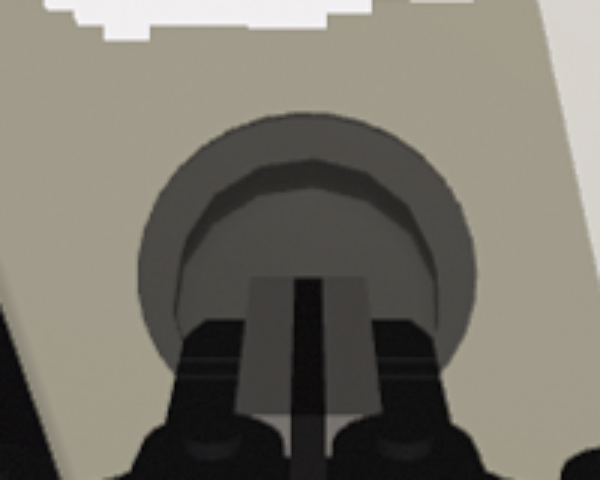

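View pics/p3s.png

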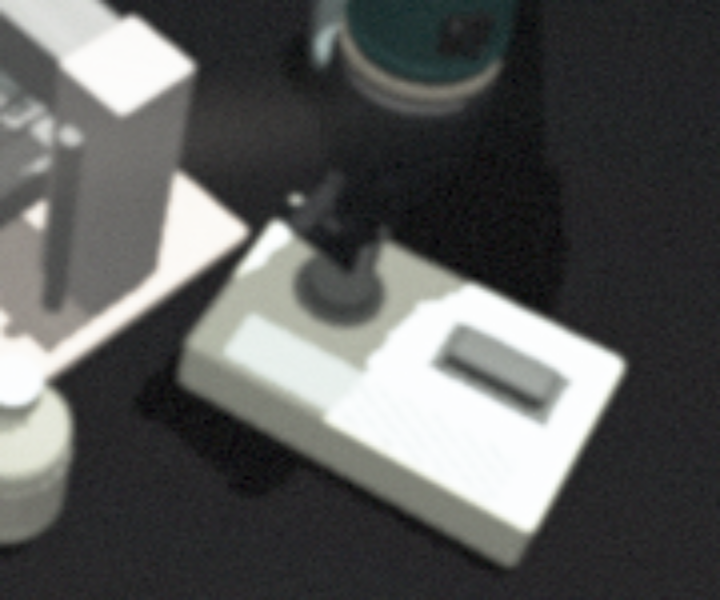

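Run:
```python
from plant import r,cams
from h import *
p=cams.get_image("wrist");o=r.get_obs();c=cam(p,o)
R=Ro.from_quat(o["eef_rot"]).as_matrix()
for z in(0,-.005,-.01): print(z,[proj(c,(o["ee_pos"]+R@np.array([x,0,z]))[None])[0].round(1) for x in(0,.011)])
K=c
for z in(.045,.05,.055,.059): 
  kc=np.array([.5256,.268])
  print(z,proj(c,np.array([[kc[0],kc[1]+.018,z]])).round(1),proj(c,np.array([[kc[0]-.018,kc[1],z]])).round(1),proj(c,np.array([[kc[0]+.018,kc[1],z]])).round(1))
```

```text
0 [array([320.5, 293.8]), array([320.5, 268.1])]
-0.005 [array([320.5, 298.4]), array([320.4, 272.1])]
-0.01 [array([320.4, 303.3]), array([320.4, 276.4])]
0.045 [[322.3 248. ]] [[279.7 288.2]] [[364. 289.]]
0.05 [[322.3 251.3]] [[278.5 292.5]] [[365.1 293.3]]
0.055 [[322.3 254.8]] [[277.3 297. ]] [[366.3 297.9]]
0.059 [[322.3 257.7]] [[276.3 300.8]] [[367.3 301.7]]
```

Call:
jog_arm(
  steps=[
    [[0,0,0,0,0,0.05,0],[0,0,0,0,0,0.1,0],[0,0,0,0,0,0.1,0],[0,0,0,0,0,0.1,0]],
  ],
)

```text
time: 19.15
ee_pos: [0.5251, 0.2688, 0.0522]
eef_rot: [0.703, 0.711, -0.0, -0.0]
force: [0.5, 0.3, -0.3]
width: 0.003
```

Call:
jog_arm(
  steps=[
    [[0,0,0,0,0,0.05,0],[0,0,0,0,0,0.1,0],[0,0,0,0,0,0.1,0],[0,0,0,0,0,0.1,0]],
  ],
)

```text
time: 19.55
ee_pos: [0.5251, 0.2688, 0.0512]
eef_rot: [0.703, 0.711, -0.0, -0.0]
force: [-0.5, -0.2, -0.7]
width: 0.002
```

Run:
```python
from plant import r,cams
from h import *
o=r.get_obs();p=cams.get_image("scene");c=cam(p)
print(o["ee_pos"],o["force"])
k=6;K=np.diag([k,k,1])@c[0];c2=(K,c[1],c[2])
im=cv2.resize(p["frame"],None,fx=k,fy=k,interpolation=cv2.INTER_CUBIC)
im=cv2.convertScaleAbs(im,alpha=1.8,beta=20)
raw=im.copy()
for z,col in((0,(255,0,0)),(.01,(255,255,0)),(.026,(0,255,0))):
    u=proj(c2,(o["ee_pos"]+[0,0,z])[None])[0];cv2.circle(im,tuple(int(v) for v in u),4,col,-1)
Q=dict(np.load("q.npz"));draw(im,c2,"console",Q["console"])
u=u.astype(int);s=np.s_[u[1]-250:u[1]+200,u[0]-200:u[0]+200]
cv2.imwrite("pics/t.png",np.hstack([raw[s],im[s]])[:,:,::-1])
```

```text
[0.52508887 0.26882231 0.05117992] [-0.54592423 -0.23554717 -0.66297027]
```

View pics/t.png

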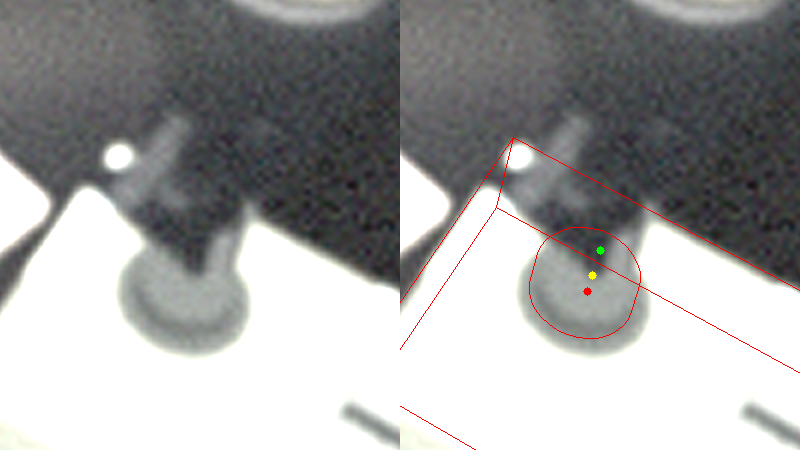

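Call:
jog_arm(
  steps=[
    [[0,0,0,0,0,0.05,0],[0,0,0,0,0,0.1,0],[0,0,0,0,0,0.1,0],[0,0,0,0,0,0.1,0]],
  ],
)

```text
time: 20.0
ee_pos: [0.5251, 0.2688, 0.0502]
eef_rot: [0.703, 0.711, -0.0, -0.0]
force: [-1.3, 0.3, 0.1]
width: 0.002
```

Call:
jog_arm(
  steps=[
    [[0,0,0,0,0,0.05,0],[0,0,0,0,0,0.1,0],[0,0,0,0,0,0.1,0],[0,0,0,0,0,0.1,0]],
  ],
)

```text
time: 20.4
ee_pos: [0.5251, 0.2688, 0.0492]
eef_rot: [0.703, 0.711, -0.0, -0.0]
force: [-0.6, 0.3, 0.4]
width: -0.007
```

Call:
jog_arm(
  steps=[
    [[0,0,0,0,0,0.05,0],[0,0,0,0,0,0.1,0],[0,0,0,0,0,0.1,0]],
  ],
)

```text
time: 20.7
ee_pos: [0.525, 0.2688, 0.0481]
eef_rot: [0.703, 0.711, -0.0, -0.0]
force: [-0.4, 0.3, 0.3]
width: 0.001
```

Call:
jog_arm(
  steps=[
    [[0,0,0,0,0,0.05,0],[0,0,0,0,0,0.1,0],[0,0,0,0,0,0.1,0]],
  ],
)

```text
time: 21.0
ee_pos: [0.525, 0.2688, 0.0471]
eef_rot: [0.703, 0.711, -0.0, -0.0]
force: [0.1, -0.7, -0.2]
width: 0.001
```

Run:
```python
from plant import r,cams
from h import *
p=cams.get_image("wrist")
F=[]
for i in range(5):
    o=r.get_obs();cams.get_image("scene");F.append(o["force"])
print(np.mean(F,0),o["ee_pos"])
im=p["frame"][200:360,220:420]
cv2.imwrite("pics/p4.png",cv2.convertScaleAbs(cv2.resize(im,None,fx=3,fy=3),alpha=1.6)[:,:,::-1])
```

```text
[0.04199571 0.06193315 0.36464178] [0.52512137 0.2688321  0.04720776]
```

View pics/p4.png

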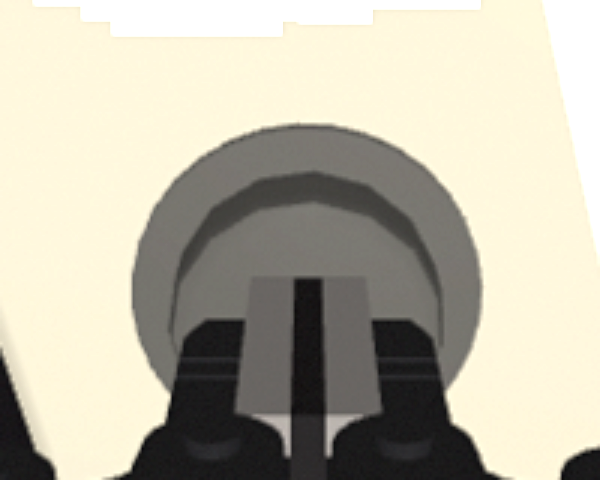

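Run:
```python
from plant import r,cams
from h import *
o=r.get_obs();p=cams.get_image("scene");c=cam(p)
k=6;K=np.diag([k,k,1])@c[0];c2=(K,c[1],c[2])
im=cv2.resize(p["frame"],None,fx=k,fy=k,interpolation=cv2.INTER_CUBIC)
im=cv2.convertScaleAbs(im,alpha=2.2,beta=20);raw=im.copy()
for z,col in((0,(255,0,0)),(.01,(255,255,0)),(.02,(0,255,0)),(.03,(0,255,255))):
    q=proj(c2,np.array([o["ee_pos"]+[-.007,.011,z],o["ee_pos"]+[.007,.011,z],o["ee_pos"]+[.007,-.011,z]]));cv2.polylines(im,[q.astype(int)],False,col,1)
u=q[1].astype(int);s=np.s_[u[1]-150:u[1]+200,u[0]-200:u[0]+200]
cv2.imwrite("pics/t2.png",np.hstack([raw[s],im[s]])[:,:,::-1])
```

```text
(no output)
```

View pics/t2.png

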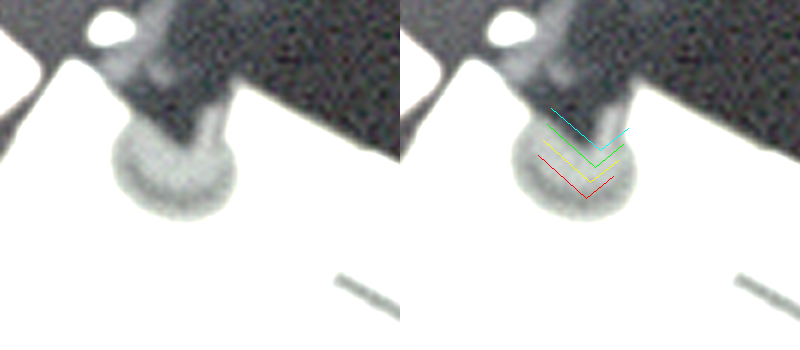

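Call:
jog_arm(
  steps=[
    [[0,0,0,0,0,0.2,0],[0,0,0,0,0,0.4,0],[0,0,0,0,0,0.6,0],[0,0,0,0,0,0.7,0],[0,0,0,0,0,0.7,0],[0,0,0,0,0,0.7,0]],
  ],
)

```text
time: 21.95
ee_pos: [0.5251, 0.2688, 0.0401]
eef_rot: [0.703, 0.711, -0.0, -0.0]
force: [-0.9, 0.1, -0.2]
width: -0.004
```

Call:
jog_arm(
  steps=[
    [[0,0,0,0,0,0.1,0],[0,0,0,0,0,0.1,0],[0,0,0,0,0,0.1,0]],
  ],
)

```text
time: 22.25
ee_pos: [0.5251, 0.2689, 0.0392]
eef_rot: [0.703, 0.711, 0.0, -0.0]
force: [-0.4, -0.1, -0.1]
width: -0.004
```

Run:
```python
from plant import r,cams
from h import *
p=cams.get_image("wrist")
F=[]
for i in range(4):
    o=r.get_obs();q=cams.get_image("scene");F.append(o["force"])
print(np.mean(F,0),o["ee_pos"])
im=p["frame"][200:360,220:420]
a=cv2.convertScaleAbs(cv2.resize(im,None,fx=2,fy=2),alpha=1.6)
u=proj(cam(q),o["ee_pos"][None])[0].astype(int);b=q["frame"][u[1]-30:u[1]+30,u[0]-35:u[0]+35]
b=cv2.convertScaleAbs(cv2.resize(b,(373,320),interpolation=2),alpha=2)
cv2.imwrite("pics/p5.png",np.hstack([a,b])[:,:,::-1])
```

```text
[-0.10077009 -0.14512605  0.27656451] [0.52508732 0.2688626  0.03924571]
```

View pics/p5.png

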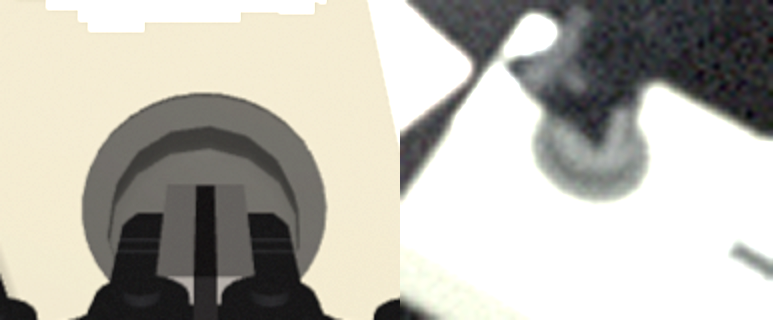

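Call:
jog_arm(
  steps=[
    [[0,0,0,-0.1,0,0.1,0],[0,0,0,-0.2,0,0.2,0],[0,0,0,-0.2,0,0.2,0],[0,0,0,-0.2,0,0.2,0]],
  ],
)

```text
time: 22.9
ee_pos: [0.5251, 0.2667, 0.0372]
eef_rot: [0.703, 0.711, -0.0, -0.0]
force: [0.6, 0.2, 0.2]
width: 0.003
```

Call:
jog_arm(
  steps=[
    [[0,0,0,0,0,0.05,0],[0,0,0,0,0,0.1,0],[0,0,0,0,0,0.1,0],[0,0,0,0,0,0.1,0]],
  ],
)

```text
time: 23.3
ee_pos: [0.5251, 0.2668, 0.0364]
eef_rot: [0.703, 0.711, -0.0, -0.0]
force: [-0.6, -0.8, 3.4]
width: -0.005
```

Call:
jog_arm(
  steps=[
    [[0,0,0,0,0,0.05,0],[0,0,0,0,0,0.1,0],[0,0,0,0,0,0.1,0],[0,0,0,0,0,0.1,0]],
  ],
)

```text
time: 23.7
ee_pos: [0.5252, 0.2668, 0.0353]
eef_rot: [0.703, 0.711, 0.0, -0.0]
force: [-0.7, -0.6, 4.8]
width: -0.006
```

Call:
jog_arm(
  steps=[
    [[0,0,0,0,0,0.05,0],[0,0,0,0,0,0.1,0],[0,0,0,0,0,0.15,0],[0,0,0,0,0,0.15,0]],
  ],
)

```text
time: 24.1
ee_pos: [0.5251, 0.2668, 0.0335]
eef_rot: [0.703, 0.711, -0.0, -0.0]
force: [0.3, -1.0, 3.2]
width: -0.003
```

Call:
jog_arm(
  steps=[
    [[0,0,0,0,0,-0.3,0],[0,0,0,0,0,-0.8,0],[0,0,0,0,0,-2,0],[0,0,0,0,0,-5,0],[0,0,0,0,0,-9,0],[0,0,0,0,0,-13,0],[0,0,0,0,0,-17,0],[0,0,0,0,0,-20,0],[0,0,0,0,0,-20,0],[0,0,0,0,0,-20,0]],
  ],
)

```text
time: 25.1
ee_pos: [0.5251, 0.2671, 0.2348]
eef_rot: [0.703, 0.711, 0.001, -0.0]
force: [0.3, -0.4, -0.2]
width: -0.002
```

```bash
python3 chk.py z
python3 - <<'E'
from plant import r,cams
import cv2
for n in("scene","top"):
    p=cams.get_image(n);cv2.imwrite(f"pics/fin_{n}.png",p["frame"][:,:,::-1])
E
```

```text
25.1 [0.5251 0.2671 0.2348] [ 0.3 -0.4 -0.2]
down [ 0.001   0.0017 -1.    ]
jaw ang 0.010790054780778971 rack z 0.07901791743850684
```

View pics/fin_scene.png

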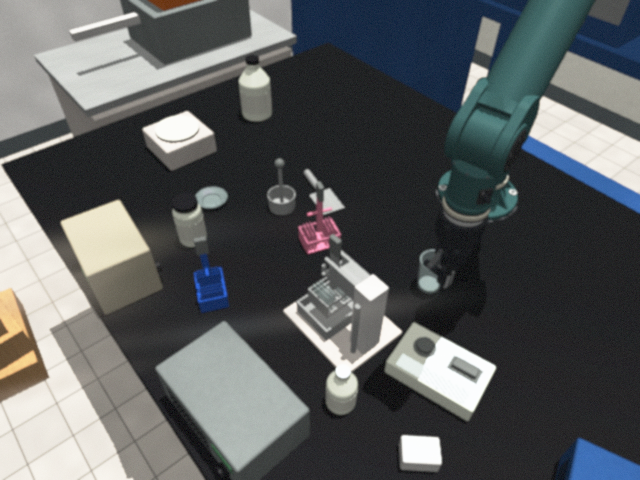

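View pics/k_z_scene_raw.png

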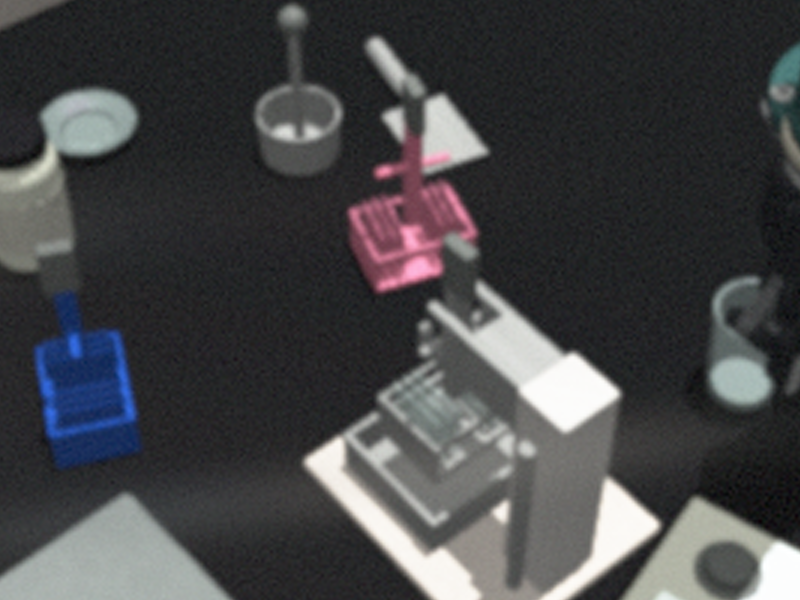

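View pics/k_z_wrist_raw.png

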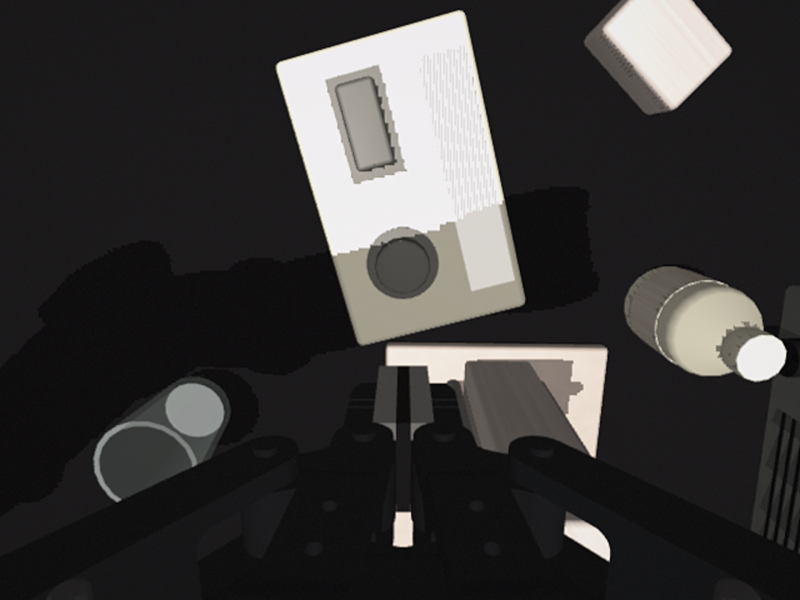

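The rack hangs upright from the hook, the key is back up, the gripper is clear of everything and the other things stand where they did. I'm handing in.

```bash
python3 -c "
from plant import r
print(r.sign_off())"
```

```text
the job is handed in; nothing more can be done
None
```

The rack hangs upright on the hook and the round key was pressed until it clicked. I handed the job in at about 25 s of the 62 s allowed; no verdict was reported.

- **Rack:** I gripped it by the tab, carried it upright and brought the pin in through the hook's open side. I then lowered it until it touched the throat floor (+5 N where the wrist had read about −4 N) and let go. The rack underside worked out at about 59.5 mm, against the 60 mm given. The last pictures show it hanging upright with the gripper clear.
- **Round key:** I pressed it in 1 to 1.5 mm steps. The force rose to 4.8 N at about 2 mm, then dropped to 3.2 N at about 3.8 mm of travel. That fits the click curve and is well short of the 8.5 mm stop. I then withdrew; the picture afterwards shows the key with nothing on it, though I did not measure that it was fully up.
- **Rest of the bench:** the rectangular key was not touched, and nothing else looks moved in the last scene and wrist pictures.
- **What disagreed:**
  - The fingertips turned out to be about 20 to 27 mm behind the reported TCP. Key contact came with the TCP at z ≈ 37 mm instead of 59 mm, so I found it by force. For the same reason the grip sat high on the tab, but it held.
  - The rack sat about 4 mm off the TCP in y when gripped; I allowed for this when lining it up with the hook.

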